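# Set out the print-removal kit

### The arm

A 7-joint arm with a two-finger parallel gripper is mounted at the origin on the work surface. World frame = base frame: x ahead of the robot, y to its left, z up, the work surface at z = 0. Lengths are in m, angles in rad, forces in N, time in s.
With the tool pointing down it reaches from about 0.4 to 0.875 m from the base axis. Payload 19.3 kg.
Tool frame: the origin (TCP) lies at the very end of the fingers, on their centre line; the grasp point (between the pads) lies 19 mm behind it; z points along the fingers, y is the direction in which the jaws open and shut (so a half turn about z gives the same grasp; the last joint's range is limited). The gripper opens to 85 mm and grips with 20 to 120 N. Pads are 22 mm wide; open, the fingers measure 114 mm over their backs; the gripper's body (76 mm by 85 mm) begins 54 mm behind the grasp point. The pads swing forward as they close: fully open they stand 13 mm farther back than shut.
Start: joints at [1.074, 0.521, -0.036, 1.599, 0.021, 1.021, -0.113], TCP at [0.259, -0.569, 0.231] pointing down, gripper open.
Joint ranges: [-2.91, 2.91], [-0.3, 2.13], [-1.5, 1.42], [0.17, 2.43], [-1.26, 4.41], [0.16, 1.93], [-2.52, 2.52]. Speed limits (rad/s): [1.89, 1.89, 2.39, 2.39, 3.01, 3.01, 3.01].

### API

Orientations are given as [roll, pitch, yaw] about the fixed x, y, z axes, in that order (R = Rz(yaw) Ry(pitch) Rx(roll)).
In Python, from workcell import bot, vision, job_done gives the robot as it stands.
- The arm moves only by the tool arm_command, never from a script. Its arguments are lists of equal length, an entry for each row: "gripper": the finger opening in cm, from 0 to 8.54; "slide": the shift along the tool's x, y, z in cm, a list of three; "turn": the turn, a rotation vector about the tool's x, y, z in degrees, a list of three. A call has 1 to 5 rows; each row is the pose to reach, as a shift and turn from the pose commanded when the call began, along the tool's axes at that moment; what a row does not reach only later rows make up. A row lasts 1/8 s, in which the tool goes at most 62.5 mm and 10.7 degrees, less where a joint would pass 70% of its speed; a pose out of reach is approached as far as the arm can. A call with a gripper value outside its range is refused whole. The fingers move at their own pace and stop on an object; "force" is the grip in N (left out, the last holds). Time passes only in rows, so rows that repeat a pose let the fingers close. It gives the time, the measured TCP pose, the force and the opening at its end, in the units of the state.
- bot.observe(): the state, without advancing time (a new reading comes with each control period).
- vision.grab_frame(name): name is "side" or "top"; returns the picture (420x560x3 uint8, blue, green, red); there is no depth.
- vision.camera_model(name): a dict with "mtx" (3x3 intrinsics, pixels), "k1" (the pictures are not rectified: a ray, as slopes to the right and down, at radius r is drawn at 1 + k1 r^2 times it, then the intrinsics apply), "T" (4x4, takes a point from camera to world coordinates). Camera axes: x right, y down, z forward; pixel columns grow to the right and rows downward; lengths in m; the calibration is good to about 2 mm. A picture is of the moment at which its call begins. camera_model takes no time and is no camera call.
- job_done(): hands the job in, once; it reports no verdict.
The state is a dict: "clock": time; "qpos": joint angles; "qd": joint speeds; "joint_efforts": joint torques, N m; "position": TCP position; "tool_rot": TCP orientation; "force": force on the tool from outside, world axes, zero at the start; "moment": the same for the moment, N m; "grip_width": finger opening in m.
Only numpy, scipy, OpenCV 4.12 (cv2) and the standard library are available. Lean on these libraries where they do the work, as an engineer would, in place of code of your own. Each camera call takes 0.05 s, during which the arm holds its last target. There are 200 camera calls.

### The job

First turn the loose white tray until its outline matches the tray fixed on the bench and nest it fully home on that tray. Then pull the scraper, the tallest tool, out of its upright holder, lower it lying down into the nested tray before letting go (either end forward), and leave it flat on the tray's floor. Leave the other tools in the holder and do not push the other things about.

Things in the scene. Friction and masses are not known exactly. Their poses are not given: they have to be found in the camera images.
- base: base tray, fixed to the bench: white plastic, six-sided, 200 mm long (x), 120 mm wide (y). Square wide end at x = -100 mm, straight parallel sides up to x = +20, then both slope in to the nose, a blunt end 64 mm wide at x = +100. Walls 6 mm thick, rim 26 mm high, cavity 20 mm deep. Origin: centre of its underside, on the bench; x to the nose (roughly away from the robot), z up.
- base_nose (a point): point on the base tray's axis at the nose end, rim height (x = +100, z = 26 mm in the base tray's frame)
- tray_center (a point): loose tray (0.2 to 0.3 kg), same white plastic and outline as the base tray; x to its nose, z up. This is its centre, 28 mm above its underside (half-way up with its lugs). Starts on the bench, turned well away from the base tray's direction. Walls 6 mm thick; inside floor 16 mm, rim 34 mm above its underside. Nested on the base tray, its underside is 14 mm and this point 42 mm above the bench.
- tray_nose (a point): point on the loose tray's axis at the nose end, 12 mm above its underside. Below this height the tray has a stepped foot that enters the base tray's cavity with 2.5 mm play all round (6 mm for its lowest 6 mm); above it the walls have the full outline and come to rest on the base tray's rim.
- tray_lug1 (a point): middle of the exposed part of a flat upright grip lug on the loose tray's straight +y side: 34 mm long (tray x), 8 mm thick (tray y), standing 22 mm above the rim, its top 56 mm above the tray's underside. This point is at x = -20, y = +56 mm, 45 mm above the underside. Pinch a lug from above across its thickness to carry the tray.
- tray_lug2 (a point): the same on the other lug, on the loose tray's -y side (x = -20, y = -56 mm)
- holder: upright tool holder, fixed to the bench: grey block 65 mm deep (x), 200 mm wide (y), 90 mm high, with three wells 28 x 32 mm (x, y), 80 mm deep, at y = -60, 0, +60 mm. One tool stands in each; which in which varies. Origin: centre of its underside; its -x side roughly faces the robot.
- scraper_center (a point): the scraper, tallest tool in the holder (about 0.09 kg), 160 mm long along its z axis (z from blade tip to handle end). Steel blade 28 mm wide (y), 3 mm thick, the lowest 55 mm; black handle 28 (y) by 24 mm (x), the upper 105 mm. This point is half-way along. It stands blade down, its foot 10 mm above the bench, 80 mm proud of the holder; x, y follow the holder's, 2 mm play each side.
- scraper_tip (a point): end of the scraper's blade, on its axis, 80 mm from its centre
- scraper_butt (a point): end of the scraper's handle, on its axis, 80 mm from its centre
- brush_center (a point): half-way up a brush with a pale wooden handle, 105 mm long, standing in another well, 25 mm proud of the holder's top; stays there
- driver_center (a point): half-way up a hex driver with a round black handle, 25 mm thick, 105 mm long, standing in another well, 25 mm proud of the holder's top; stays there
- link_a: bystander: flat white printed link, 116 mm long, 12 mm thick; origin at its underside
- link_b: bystander: another such link
- tape: bystander: roll of brown tape lying flat, 90 mm across, 30 mm high; origin at its underside
- jar: bystander: white jar with black cap, 60 mm across, 80 mm high; origin at its underside
Not all that is in view belongs to the job. What is shaped like the base but yellow is not meant.

How it is judged:
On the way, in this order (a step that is already met when the one before it is completed fails the run):
1. the loose tray is nested fully home on the base tray, nose over nose (horizontal distance between tray_center and base below 0.007 m and horizontal distance between tray_nose and base_nose below 0.009 m and z of tray_center in the frame of base between 0.036 and 0.0465 m and angle between tray_center's own z axis and vertical below 0.05 rad), for 0.2 s.
2. the scraper is held clear above the holder (z of scraper_tip in the frame of holder above 0.09 m and contact force between the fingers and scraper above 0.5 N), for 0.05 s.
3. still held, the scraper is low in the tray and lying down: within about 30 degrees of level, its middle less than 30 mm above where it will rest, both ends within the tray's outline (contact force between the fingers and scraper above 0.5 N and z of scraper_center in the frame of tray_center below 0.03 m and angle between scraper_center's own z axis and vertical between 1.04 and 2.1 rad and x of scraper_tip in the frame of tray_center between -0.098 and 0.098 m and y of scraper_tip in the frame of tray_center between -0.056 and 0.056 m and x of scraper_butt in the frame of tray_center between -0.098 and 0.098 m and y of scraper_butt in the frame of tray_center between -0.056 and 0.056 m), for 0.05 s.
At the end, for the whole second after the job is handed in: The loose tray sits nested on the base tray: centres within 7 mm, noses within 9 mm, resting on the rim (height within about 5 mm, tilt under 3 degrees); the scraper lies flat on the loose tray's floor, both ends inside the tray's walls and not on the rim; both released and at rest (all of step 1 and x of scraper_tip in the frame of tray_center between -0.098 and 0.098 m and y of scraper_tip in the frame of tray_center between -0.056 and 0.056 m and x of scraper_butt in the frame of tray_center between -0.098 and 0.098 m and y of scraper_butt in the frame of tray_center between -0.056 and 0.056 m and z of each of scraper_tip, scraper_butt in the frame of tray_center below 0.006 m and linear speed of each of scraper, tray below 0.02 m/s and contact force between the fingers and scraper below 0.1 N and contact force between the fingers and tray below 0.1 N); the robot touches nothing.
It fails at once if the brush or the driver is pulled or knocked more than 30 mm from its place (distance of any of brush_center, driver_center from where it was at the start of the episode above 0.03 m).
It fails at once if a bystander is pushed more than 40 mm (distance of any of link_a, link_b, tape, jar from where it was at the start of the episode above 0.04 m).
It also fails if it takes over 72 s, if anything falls off the work surface, if the arm or the gripper's body presses on something with over 40 N, if the wrist force passes 120 N, or if a joint passes its speed limit or range.

## Working session

There is one attempt and no reset: what is moved stays moved. The work goes in short steps, Python scripts to look and compute and a tool call to move; the robot and the scene stay as the last step left them, time stands still between calls to the robot, and variables do not carry over. Pictures are saved under pics/ and viewed, about 8 in all and at most 12, crops included, and the job is handed in when it is done.

Besides the shell and the picture viewer there is one more tool, called after "Call:" by a JSON object that holds its "api" and its "payload", one argument or row to a line. arm_command: Moves the arm, as the interface text tells. Its arguments: {"type":"object","properties":{"gripper":{"type":"array","items":{"type":"number"}},"slide":{"type":"array","items":{"type":"array","items":{"type":"number"}}},"turn":{"type":"array","items":{"type":"array","items":{"type":"number"}}},"force":{"type":"number"}},"required":["gripper","slide","turn"]}

```bash
mkdir -p pics; ls
python3 - <<'E'
from workcell import bot, vision
import cv2, numpy as np
np.set_printoptions(precision=4,suppress=True)
for n in("top","side"):
    im=vision.grab_frame(n); cv2.imwrite(f"pics/{n}0.png",im); c=vision.camera_model(n); print(n,c["mtx"].tolist(),c["k1"]);print(c["T"])
s=bot.observe();print(s)
E
```

```text
pics
top [[440.72451595711465, 0.0, 282.48468773200926], [0.0, 440.72451595711465, 213.22096254125037], [0.0, 0.0, 1.0]] -0.035873395115149934
[[ 0.0084 -0.9922  0.1242  0.377 ]
 [-0.9997 -0.0055  0.023   0.0071]
 [-0.0221 -0.1244 -0.992   1.1105]
 [ 0.      0.      0.      1.    ]]
side [[529.8550595265029, 0.0, 269.48309067310265], [0.0, 529.8550595265029, 197.9101893643212], [0.0, 0.0, 1.0]] -0.1912369683484157
[[-0.973  -0.1484  0.1769  0.2164]
 [-0.2308  0.6512 -0.723   1.124 ]
 [-0.008  -0.7443 -0.6678  1.1317]
 [ 0.      0.      0.      1.    ]]
{'clock': 0.1, 'qpos': array([ 1.0738,  0.5219, -0.0363,  1.5999,  0.0212,  1.0211, -0.1128]), 'qd': array([-0.0005, -0.0018,  0.0016, -0.0006,  0.0002, -0.0004,  0.0007]), 'joint_efforts': array([  0.0064, -92.8488,   1.9852, -37.0534,   0.0182,   0.0053,
        -0.0001]), 'position': array([ 0.2586, -0.5687,  0.2308]), 'tool_rot': array([-3.1407,  0.0001,  0.4268]), 'force': array([-0.6085,  0.2962,  0.0197]), 'moment': array([ 0.0097,  0.0099, -0.0281]), 'grip_width': 0.08564432341043972}
```

View pics/top0.png

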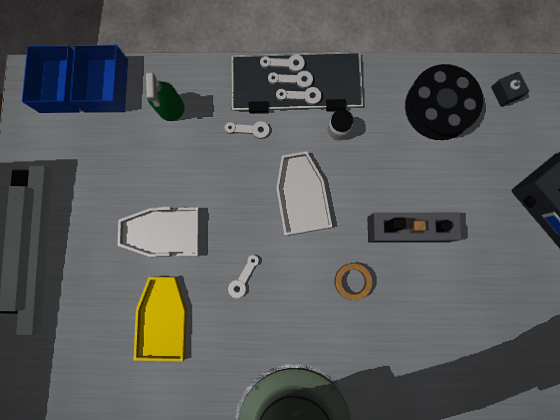

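View pics/side0.png

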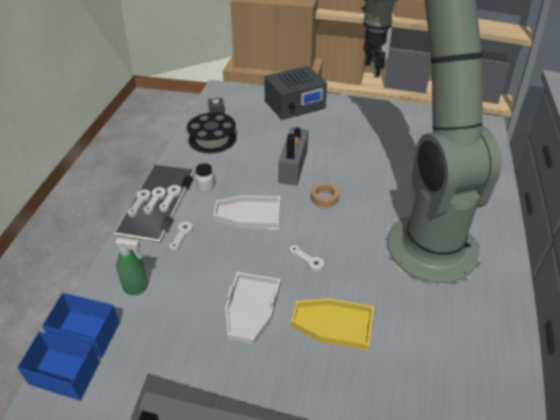

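Both views show the base tray (305,193 in top) with its nose away from the robot, the loose tray with lugs at (162,232) with its nose to the left, and the holder at (417,226). The jar is at (341,124), the tape at (354,281), and the links are at (248,128) and (244,276). Next I'll zoom in.

Run:
```python
import cv2, numpy as np
t=cv2.imread("pics/top0.png");s=cv2.imread("pics/side0.png")
def c(im,x,y,w,h,k): return cv2.resize(im[y:y+h,x:x+w],(w*k,h*k),interpolation=cv2.INTER_CUBIC)
A=np.zeros((600,800,3),np.uint8)
a=c(t,110,195,105,70,4);A[:280,:420]=a       # loose top
a=c(t,265,145,80,95,4)[:, :];A[280-0:600,420-420:320]=a[:320]
a=c(t,362,200,95,55,4);A[:220,420:800]=a
a=c(s,218,265,70,80,4);A[220:540,320+0:600]=a[:320] if False else A[220:540,320:600]
A[290:600,330:590]=c(s,220,268,65,78,4)[:310]
A[290:600,600:800]=c(s,270,120,50,78,4)[:310]
cv2.imwrite("pics/z1.png",A)
```

```text
(no output)
```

View pics/z1.png

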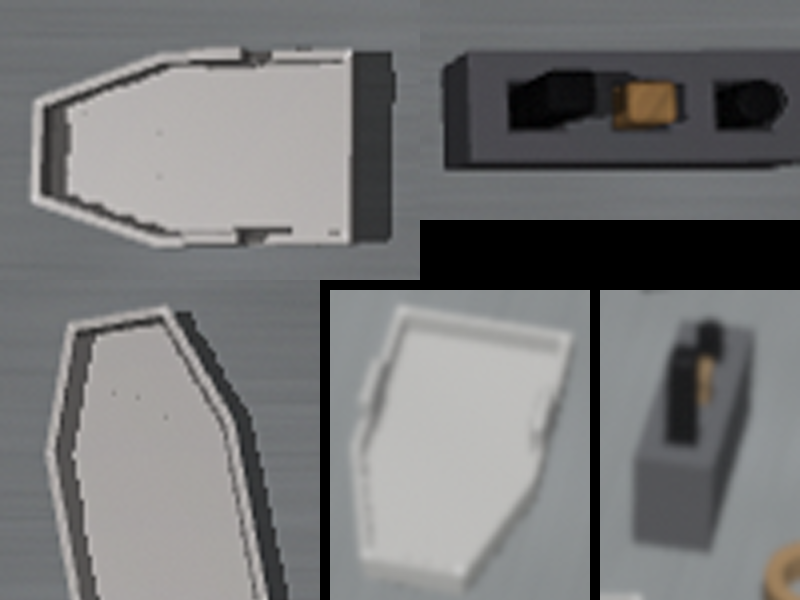

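Zoom: the loose tray's lugs are at its edges near the top and bottom middle. The scraper, tall and black, is in the holder's left (+y) well, the brush is in the middle and the driver is on the right. I'll measure the tray outlines and the holder next.

```bash
cat > h.py <<'E'
import cv2, numpy as np
from workcell import bot, vision
np.set_printoptions(precision=4,suppress=True)
HEX=np.array([[-100,-60],[20,-60],[100,-32],[100,32],[20,60],[-100,60]])/1000.
def rays(cam,uv):
    c=vision.camera_model(cam); K=np.array(c["mtx"]);k=c["k1"]
    p=cv2.undistortPoints(np.float64(uv).reshape(-1,1,2),K,np.array([k,0,0,0.])).reshape(-1,2)
    T=np.array(c["T"]); d=np.c_[p,np.ones(len(p))]@T[:3,:3].T
    return T[:3,3],d
def onplane(cam,uv,z):
    o,d=rays(cam,uv); return (o+d*((z-o[2])/d[:,2])[:,None])[:,:2]
def pix(cam,X):
    c=vision.camera_model(cam);T=np.linalg.inv(np.array(c["T"]))
    r,_=cv2.Rodrigues(T[:3,:3]); return cv2.projectPoints(np.float64(X).reshape(-1,1,3),r,T[:3,3],np.array(c["mtx"]),np.array([c["k1"],0,0,0.]))[0].reshape(-1,2)
def blob(im,near,mask):
    m=cv2.morphologyEx(mask,cv2.MORPH_CLOSE,np.ones((3,3)))
    cs,_=cv2.findContours(m,cv2.RETR_EXTERNAL,cv2.CHAIN_APPROX_NONE)
    cs=[c for c in cs if cv2.contourArea(c)>300]
    return min(cs,key=lambda c:np.linalg.norm(c.reshape(-1,2).mean(0)-near))
def corners(cam,c,z,n=6):
    """hull -> n-corner polygon -> line per side (in the plane z) -> corners"""
    hull=cv2.convexHull(c); poly=cv2.approxPolyN(hull,n,-1,True).reshape(-1,2).astype(float)
    P=onplane(cam,poly,z); Q=onplane(cam,c.reshape(-1,2),z); L=[]
    for i in range(n):
        a,b=P[i],P[(i+1)%n];u=(b-a)/np.linalg.norm(b-a);nn=np.array([-u[1],u[0]])
        t=(Q-a)@u;d=(Q-a)@nn;l=np.linalg.norm(b-a)
        S=Q[(t>.12*l)&(t<.88*l)&(abs(d)<.005)]
        vx,vy,x,y=cv2.fitLine(S.astype(np.float32),cv2.DIST_HUBER,0.001,0.01,0.01).ravel()
        L.append((np.array([x,y]),np.array([vx,vy])))
    C=[]
    for i in range(n):
        (p,u),(q,v)=L[i-1],L[i]; s=np.linalg.solve(np.c_[u,-v],q-p); C.append(p+s[0]*u)
    return np.array(C)
def fit(C,M=HEX,grow=0.):
    best=None
    for o in (C,C[::-1]):
        for k in range(len(C)):
            D=np.roll(o,k,0);mc,dc=M.mean(0),D.mean(0)
            U,S,Vt=np.linalg.svd((M-mc).T@(D-dc));R=(U@np.diag([1,np.sign(np.linalg.det(U@Vt))])@Vt).T
            t=dc-R@mc;e=D-(M@R.T+t);r=np.sqrt((e**2).sum(1).mean())
            if best is None or r<best[0]: best=(r,t,np.arctan2(R[1,0],R[0,0]),(e@R)*1000)
    return best
def white(im,lo=125):
    h=cv2.cvtColor(im,cv2.COLOR_BGR2HSV); return ((h[...,2]>lo)&(h[...,1]<30)).astype(np.uint8)*255
E
python3 - <<'E'
from h import *
for cam,zs in (("top",((305,193,.026,"base"),(162,232,.034,"loose"))),("side",((248,212,.026,"base"),(253,305,.034,"loose")))):
    im=cv2.imread(f"pics/{cam}0.png")
    for u,v,z,n in zs:
        print(cam,n,"px",im[v,u],[im[v,u-60] ])
        for lo in (150,165):
          try:
            c=blob(im,(u,v),white(im,lo)); C=corners(cam,c,z); r=fit(C)
            print(lo,cv2.contourArea(c),"rms",r[0],"c",r[1],"deg",np.degrees(r[2])); print(r[3].round(1).tolist())
          except Exception as e: print(e)
# holder top face + scraper
im=cv2.imread("pics/top0.png"); h=cv2.cvtColor(im,cv2.COLOR_BGR2HSV)
print(im[205:245:3,375].tolist(), im[238,380:460:8].tolist())
E
```

```text
top base px [162 163 167] [array([113, 112, 110], dtype=uint8)]
OpenCV(4.12.0) :-1: error: (-5:Bad argument) in function 'approxPolyN'
> Overload resolution failed:
>  - Argument 'epsilon_percentage' must be float, not bool
>  - Argument 'epsilon_percentage' must be float, not bool

OpenCV(4.12.0) :-1: error: (-5:Bad argument) in function 'approxPolyN'
> Overload resolution failed:
>  - Argument 'epsilon_percentage' must be float, not bool
>  - Argument 'epsilon_percentage' must be float, not bool

top loose px [176 178 182] [array([112, 109, 108], dtype=uint8)]
OpenCV(4.12.0) :-1: error: (-5:Bad argument) in function 'approxPolyN'
> Overload resolution failed:
>  - Argument 'epsilon_percentage' must be float, not bool
>  - Argument 'epsilon_percentage' must be float, not bool

OpenCV(4.12.0) :-1: error: (-5:Bad argument) in function 'approxPolyN'
> Overload resolution failed:
>  - Argument 'epsilon_percentage' must be float, not bool
>  - Argument 'epsilon_percentage' must be float, not bool

side base px [189 191 191] [array([148, 146, 142], dtype=uint8)]
OpenCV(4.12.0) :-1: error:
[... 569 characters left out ...]
ion failed:
>  - Argument 'epsilon_percentage' must be float, not bool
>  - Argument 'epsilon_percentage' must be float, not bool

OpenCV(4.12.0) :-1: error: (-5:Bad argument) in function 'approxPolyN'
> Overload resolution failed:
>  - Argument 'epsilon_percentage' must be float, not bool
>  - Argument 'epsilon_percentage' must be float, not bool

[[112, 111, 108], [114, 112, 111], [112, 109, 106], [79, 74, 75], [81, 75, 76], [79, 74, 75], [81, 75, 76], [80, 74, 75], [81, 76, 77], [81, 76, 76], [81, 77, 76], [82, 77, 78], [21, 21, 20], [116, 113, 111]] [[81, 75, 75], [80, 75, 76], [81, 75, 76], [77, 73, 74], [77, 74, 73], [78, 74, 73], [77, 73, 73], [77, 72, 73], [76, 72, 72], [76, 72, 72]]
```

```bash
sed -i 's/approxPolyN(hull,n,-1,True)/approxPolyN(hull,n)/' h.py
python3 - <<'E'
from h import *
for cam,zs in (("top",((305,193,.026,"base"),(162,232,.034,"loose"))),("side",((248,212,.026,"base"),(253,305,.034,"loose")))):
    im=cv2.imread(f"pics/{cam}0.png")
    for u,v,z,n in zs:
        for lo in (138,150,165):
          try:
            c=blob(im,(u,v),white(im,lo)); C=corners(cam,c,z); r=fit(C)
            print(cam,n,lo,cv2.contourArea(c),"rms",r[0],"c",r[1],"deg",np.degrees(r[2])); print(r[3].round(1).tolist())
          except Exception as e: print(lo,e)
im=cv2.imread("pics/top0.png"); g=im.max(2)
m=((g>60)&(g<95)).astype(np.uint8)*255
c=blob(im,(417,226),m);C=corners("top",c,.09,4)
HM=np.array([[-32.5,-100],[32.5,-100],[32.5,100],[-32.5,100]])/1000
print("holder",cv2.contourArea(c),C,fit(C,HM))
# dark in scraper region, top and side
for cam,roi in (("top",(380,205,80,40)),("side",(280,115,35,75))):
    im=cv2.imread(f"pics/{cam}0.png");x,y,w,hh=roi
    m=(im[y:y+hh,x:x+w].max(2)<(45 if cam=="top" else 55)).astype(np.uint8)
    n,l,st,ce=cv2.connectedComponentsWithStats(m)
    for i in range(1,n):
        if st[i,4]>15: print(cam,st[i]+np.array([x,y,0,0,0]))
E
```

```text
top base 138 3320.5 rms 0.0019587646790608718 c [ 0.5676 -0.0128] deg 10.222300267547304
[[2.0, 1.2], [-1.5, 1.4], [-0.8, 1.3], [-1.6, -0.9], [0.3, -1.5], [1.7, -1.5]]
top base 150 3287.5 rms 0.002394815313961307 c [ 0.5679 -0.013 ] deg 10.253511851547945
[[2.3, 1.3], [-0.9, 1.9], [-1.8, 1.4], [-2.4, -1.0], [1.4, -2.1], [1.5, -1.6]]
top base 165 2614.0 rms 0.012346718610669698 c [ 0.5667 -0.0211] deg 11.632765861391126
[[5.6, 12.1], [0.5, 9.2], [2.3, 7.8], [-15.5, -8.9], [-0.7, -11.6], [7.7, -8.6]]
top loose 138 3338.5 rms 0.005082185881745315 c [0.4644 0.3411] deg 89.79613994266418
[[2.2, 1.3], [-8.0, -1.8], [0.7, 3.1], [-3.0, 2.8], [5.8, -1.9], [2.4, -3.5]]
top loose 150 3303.0 rms 0.005450015415059738 c [0.4642 0.3404] deg 89.8979491277626
[[2.8, 1.6], [-9.4, -2.3], [1.3, 3.6], [-2.2, 2.8], [4.2, -2.2], [3.4, -3.5]]
top loose 165 3087.5 rms 0.00616620545256282 c [0.465  0.3425] deg 90.30600600643571
[[3.8, 2.3], [-8.0, 0.6], [-1.0, 4.4], [-4.0, 1.2], [8.4, -3.9], [0.8, -4.5]]
138 OpenCV(4.12.0) /io/opencv/modules/imgproc/src/linefit.cpp:50: error: (-215:Assertion failed) count > 0
[... 564 characters left out ...]
0.4658 0.344 ] deg 90.19223248534551
[[-3.4, -4.3], [-14.8, -4.3], [8.8, 6.1], [8.9, 1.7], [4.4, 0.7], [-3.9, 0.2]]
side loose 165 2470.0 rms 0.008608297641503804 c [0.4648 0.3424] deg 89.14103685302041
[[4.1, 0.4], [-15.3, -3.4], [1.5, 6.5], [-0.2, 3.1], [10.2, -2.5], [-0.5, -4.1]]Traceback (most recent call last):
  File "<stdin>", line 12, in <module>
  File "h.py", line 28, in corners
    vx,vy,x,y=cv2.fitLine(S.astype(np.float32),cv2.DIST_HUBER,0.001,0.01,0.01).ravel()
              ~~~~~~~~~~~^^^^^^^^^^^^^^^^^^^^^^^^^^^^^^^^^^^^^^^^^^^^^^^^^^^^^
cv2.error: OpenCV(4.12.0) /io/opencv/modules/imgproc/src/linefit.cpp:50: error: (-215:Assertion failed) count > 0 in function 'fitLine2D_wods'
```

```bash
cat >> h.py <<'E'
from scipy.spatial.transform import Rotation as Ro
def down(yaw): return Ro.from_euler('xyz',[180,0,yaw],degrees=True)
def rel(p,R,p0=None,R0=None):
    s=bot.observe()
    if p0 is None: p0=s["position"];R0=Ro.from_euler('xyz',s["tool_rot"])
    d=R0.inv().apply(np.array(p)-p0)*100; w=(R0.inv()*R).as_rotvec(degrees=True)
    print("slide",d.round(2).tolist(),"turn",w.round(2).tolist(),"rows>=",max(np.linalg.norm(d)/6.25,np.linalg.norm(w)/10.7).round(1))
E
python3 - <<'E'
from h import *
W=[(.45,-.33,.25,45),(.52,-.03,.25,70),(.46,.25,.22,90),(.4085,.321,.12,90)]
rel(W[0][:3],down(W[0][3]))
for a,b in zip(W,W[1:]): rel(b[:3],down(b[3]),np.array(a[:3]),down(a[3]))
im=cv2.imread("pics/top0.png"); g=im.max(2)
m=((g>66)&(g<90)).astype(np.uint8)*255; m[:205]=0;m[248:]=0;m[:,:362]=0;m[:,472:]=0
m=cv2.morphologyEx(m,cv2.MORPH_OPEN,np.ones((3,3)))
c=blob(im,(417,226),m);C=onplane("top",cv2.boxPoints(cv2.minAreaRect(c)),.09)
HM=np.array([[-32.5,-100],[32.5,-100],[32.5,100],[-32.5,100]])/1000
print("holder",cv2.contourArea(c),cv2.minAreaRect(c),C,fit(C,HM))
for cam,roi in (("top",(380,205,80,40)),("side",(280,115,35,75))):
    im=cv2.imread(f"pics/{cam}0.png");x,y,w,hh=roi
    m=(im[y:y+hh,x:x+w].max(2)<(45 if cam=="top" else 55)).astype(np.uint8)
    n,l,st,ce=cv2.connectedComponentsWithStats(m)
    for i in range(1,n):
        if st[i,4]>15: print(cam,st[i]+np.array([x,y,0,0,0]))
E
```

```text
slide [27.31, -13.81, -1.91] turn [-0.05, -0.0, -20.55] rows>= 4.9
slide [26.16, -16.26, -0.0] turn [-0.0, 0.0, -25.0] rows>= 4.9
slide [24.26, -15.21, 3.0] turn [0.0, 0.0, -20.0] rows>= 4.6
slide [7.1, -5.15, 10.0] turn [0.0, 0.0, 0.0] rows>= 2.1
holder 2207.5 ((417.0, 225.5), (27.0, 86.0), 90.0) [[ 0.5088 -0.1824]
 [ 0.5099 -0.3826]
 [ 0.447  -0.38  ]
 [ 0.4459 -0.1813]] (np.float64(0.0015421558278822017), array([ 0.4779, -0.2816]), np.float64(-3.139210433713719), array([[ 1.3716,  0.8631],
       [-0.7323, -0.3553],
       [-1.3694, -1.6116],
       [ 0.7302,  1.1039]]))
top [384 218  32  15 357]
top [436 220  18  13 198]
top [380 240  75   2  82]
side [287 129  13  29 197]
```

Call:
{"api": "arm_command", "payload": {
  "gripper": [8.5,8.5,8.5,8.5,8.5],
  "slide": [
    [5.5,-2.8,-0.5],
    [11,-5.6,-1],
    [16.5,-8.4,-1.5],
    [22,-11.1,-1.9],
    [27.3,-13.8,-1.9]
  ],
  "turn": [
    [0,0,-4],
    [0,0,-8],
    [0,0,-12],
    [0,0,-16],
    [0,0,-20.5]
  ]
}}

```text
clock: 0.72
position: [0.4512, -0.3286, 0.2505]
tool_rot: [3.141, -0.0, 0.787]
force: [0.6, -0.9, -0.5]
grip_width: 0.0849
```

Call:
{"api": "arm_command", "payload": {
  "gripper": [6,5,4,4,4],
  "slide": [
    [5.2,-3.2,0],
    [10.4,-6.4,0],
    [15.6,-9.6,0],
    [20.8,-12.8,0],
    [26.1,-16.2,0]
  ],
  "turn": [
    [0,0,-5],
    [0,0,-10],
    [0,0,-15],
    [0,0,-20],
    [0,0,-25]
  ]
}}

```text
clock: 1.35
position: [0.5204, -0.0299, 0.2503]
tool_rot: [3.142, 0.0, 1.223]
force: [1.2, -1.4, 0.2]
grip_width: 0.0404
```

Call:
{"api": "arm_command", "payload": {
  "gripper": [4,4,4,4,4],
  "slide": [
    [5,-3,0.6],
    [10,-6,1.2],
    [15,-9,1.8],
    [20,-12,2.4],
    [24.3,-15.2,3]
  ],
  "turn": [
    [0,0,-4],
    [0,0,-8],
    [0,0,-12],
    [0,0,-16],
    [0,0,-20]
  ]
}}

```text
clock: 1.98
position: [0.4601, 0.2505, 0.22]
tool_rot: [-3.142, -0.0, 1.572]
force: [0.1, -0.2, 0.0]
grip_width: 0.0398
```

Run:
```python
from h import *
s=bot.observe();print(s["position"],np.degrees(s["tool_rot"]),s["grip_width"],s["clock"],s["force"])
rel((.4085,.321,.12),down(90)); 
t=vision.grab_frame("top");s=vision.grab_frame("side")
k=4;a=cv2.resize(t[195:265,110:215],None,fx=k,fy=k,interpolation=2)
b=cv2.resize(s[262:350,220:290],None,fx=k,fy=k,interpolation=2)
A=np.zeros((360,710,3),np.uint8);A[:280,:420]=a;A[:352,425:705]=b;cv2.imwrite("pics/z2.png",A)
# predicted lug points
c=np.array([.4645,.341])
for y in(56,-56):
  for x in (-37,-3):
    L=[c[0]-y/1e3,c[1]+x/1e3,.056]; print(x,y,pix("top",L),pix("side",L))
```

```text
[0.4601 0.2505 0.22  ] [-179.9949   -0.0089   90.0916] 0.03979234778226668 1.975 [ 0.1255 -0.2048  0.039 ]
slide [7.05, -5.15, 10.0] turn [-0.01, -0.01, 0.09] rows>= 2.1
-37 56 [[168.8216 254.0759]] [[273.7357 291.1529]]
-3 56 [[154.8595 253.9417]] [[270.6841 301.5691]]
-37 -56 [[170.6398 207.9243]] [[231.6292 283.3867]]
-3 -56 [[156.85   207.8541]] [[227.9147 293.5093]]
```

View pics/z2.png

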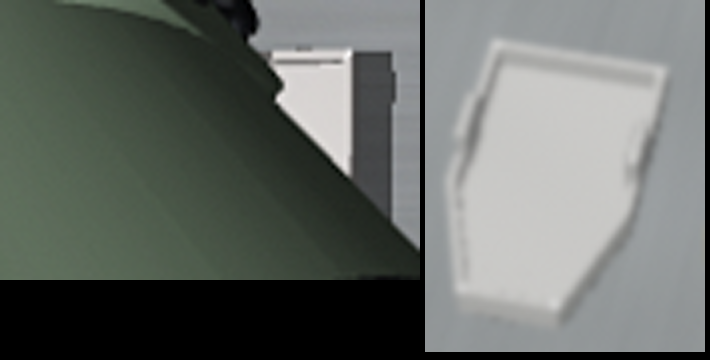

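The side view shows the tray unmoved, with its lugs at about (231,290) and (275,297), close to prediction. The arm hides most of the tray in the top view.

Call:
{"api": "arm_command", "payload": {
  "gripper": [4,4,4,4],
  "slide": [
    [3.5,-2.6,5],
    [7,-5.1,10],
    [7,-5.1,10],
    [7,-5.1,10]
  ],
  "turn": [
    [0,0,0],
    [0,0,0],
    [0,0,0],
    [0,0,0]
  ]
}}

```text
clock: 2.58
position: [0.41, 0.3184, 0.1203]
tool_rot: [-3.141, 0.001, 1.57]
force: [-0.1, 0.6, -0.6]
grip_width: 0.0399
```

Call:
{"api": "arm_command", "payload": {
  "gripper": [4,4,4,4,4],
  "slide": [
    [0,0,3],
    [0,0,6],
    [0,0,8],
    [0,0,9],
    [0,0,9]
  ],
  "turn": [
    [0,0,0],
    [0,0,0],
    [0,0,0],
    [0,0,0],
    [0,0,0]
  ]
}}

```text
clock: 3.2
position: [0.4105, 0.3183, 0.0307]
tool_rot: [3.141, 0.0, 1.569]
force: [-1.2, 0.7, -0.2]
grip_width: 0.0397
```

Call:
{"api": "arm_command", "payload": {
  "gripper": [3,2,1,0.4,0.4],
  "slide": [
    [0,0,0],
    [0,0,0],
    [0,0,0],
    [0,0,0],
    [0,0,0]
  ],
  "turn": [
    [0,0,0],
    [0,0,0],
    [0,0,0],
    [0,0,0],
    [0,0,0]
  ],
  "force": 25
}}

```text
clock: 3.82
position: [0.4099, 0.319, 0.0307]
tool_rot: [3.141, -0.0, 1.57]
force: [-1.7, -0.2, 8.0]
grip_width: 0.0075
```

Call:
{"api": "arm_command", "payload": {
  "gripper": [0.4,0.4,0.4,0.4],
  "slide": [
    [0,0,0],
    [0,0,0],
    [0,0,0],
    [0,0,-1]
  ],
  "turn": [
    [0,0,0],
    [0,0,0],
    [0,0,0],
    [0,0,0]
  ],
  "force": 100
}}

```text
clock: 4.32
position: [0.4095, 0.3185, 0.0403]
tool_rot: [-3.141, 0.001, 1.57]
force: [-0.7, -0.6, -2.0]
grip_width: 0.006
```

Call:
{"api": "arm_command", "payload": {
  "gripper": [0.4,0.4,0.4,0.4,0.4],
  "slide": [
    [0,0,-2],
    [0,0,-4],
    [0,0,-6.5],
    [0,0,-9],
    [0,0,-9]
  ],
  "turn": [
    [0,0,0],
    [0,0,0],
    [0,0,0],
    [0,0,0],
    [0,0,0]
  ]
}}

```text
clock: 4.95
position: [0.4105, 0.3191, 0.132]
tool_rot: [3.139, -0.002, 1.57]
force: [0.1, 0.3, -3.0]
grip_width: 0.006
```

Run:
```python
from h import *
s=bot.observe();print(s["position"],np.degrees(s["tool_rot"]),s["grip_width"],s["clock"],s["force"],s["moment"])
t=vision.grab_frame("top");s=vision.grab_frame("side");cv2.imwrite("pics/s1.png",s);cv2.imwrite("pics/t1.png",t)
A=np.zeros((420,800,3),np.uint8);A[:,:400]=cv2.resize(t[150:290,80:213],(400,420));A[:,400:]=cv2.resize(s[210:350,180:313],(400,420));cv2.imwrite("pics/z3.png",A)
W=[(.54,.12,.16,45),(.5382,.0387,.16,10.2)]
rel(W[0][:3],down(W[0][3]))
for a,b in zip(W,W[1:]): rel(b[:3],down(b[3]),np.array(a[:3]),down(a[3]))
```

```text
[0.4105 0.3191 0.132 ] [179.8714  -0.0897  89.9338] 0.0059826037538395 4.95 [ 0.1422  0.2613 -3.0121] [-0.0468  0.1269 -0.0271]
slide [-19.83, 13.04, -2.98] turn [0.01, 0.01, 44.94] rows>= 4.2
slide [-5.88, 5.62, 0.0] turn [0.0, -0.0, 34.8] rows>= 3.3
```

View pics/z3.png

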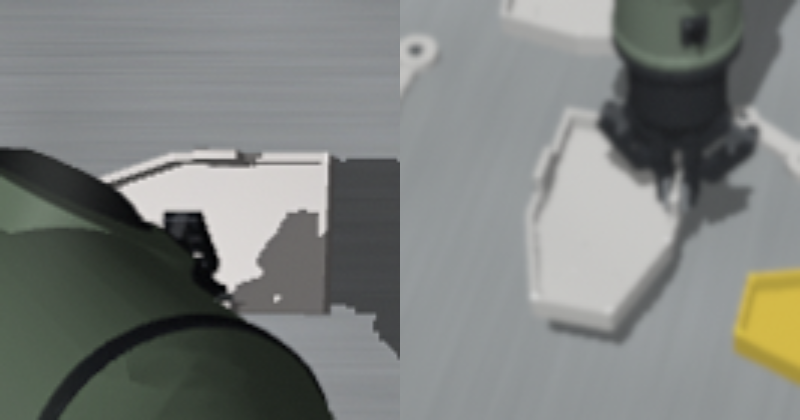

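The tray is lifted level, gripped by lug1 (side view around (680,180) in the composite).

Call:
{"api": "arm_command", "payload": {
  "gripper": [0.4,0.4,0.4,0.4,0.4],
  "slide": [
    [-3,2,-1],
    [-7,4.6,-2],
    [-11,7.3,-3],
    [-15.5,10.2,-3],
    [-19.8,13,-3]
  ],
  "turn": [
    [0,0,9],
    [0,0,18],
    [0,0,27],
    [0,0,36],
    [0,0,44.9]
  ]
}}

```text
clock: 5.68
position: [0.54, 0.1188, 0.1594]
tool_rot: [-3.141, 0.001, 0.781]
force: [0.4, 1.0, -2.3]
grip_width: 0.0057
```

Call:
{"api": "arm_command", "payload": {
  "gripper": [0.4,0.4,0.4,0.4,0.4],
  "slide": [
    [-1.5,1.4,0],
    [-3,2.8,0],
    [-4.5,4.2,0],
    [-5.9,5.6,0],
    [-5.9,5.6,0]
  ],
  "turn": [
    [0,0,9],
    [0,0,18],
    [0,0,27],
    [0,0,34.8],
    [0,0,34.8]
  ]
}}

```text
clock: 6.3
position: [0.5371, 0.0378, 0.1594]
tool_rot: [3.141, 0.002, 0.176]
force: [-0.1, -0.3, -3.0]
grip_width: 0.0057
```

Run:
```python
from h import *
s=bot.observe();print(s["position"],np.degrees(s["tool_rot"]),s["grip_width"],s["clock"],s["force"],s["moment"])
rel((.5382,.0387,.085),down(10.2))
t=vision.grab_frame("top");s=vision.grab_frame("side");cv2.imwrite("pics/s2.png",s);cv2.imwrite("pics/t2.png",t)
A=np.zeros((480,800,3),np.uint8);A[:,:400]=cv2.resize(t[130:250,255:355],(400,480));A[:,400:]=cv2.resize(s[150:270,190:290],(400,480));cv2.imwrite("pics/z4.png",A)
```

```text
[0.5371 0.0378 0.1594] [179.9504   0.1018  10.0766] 0.005732679787415237 6.3 [-0.1435 -0.2615 -2.9596] [0.1306 0.0558 0.0689]
slide [0.14, -0.08, 7.44] turn [0.05, 0.1, -0.12] rows>= 1.2
```

View pics/z4.png

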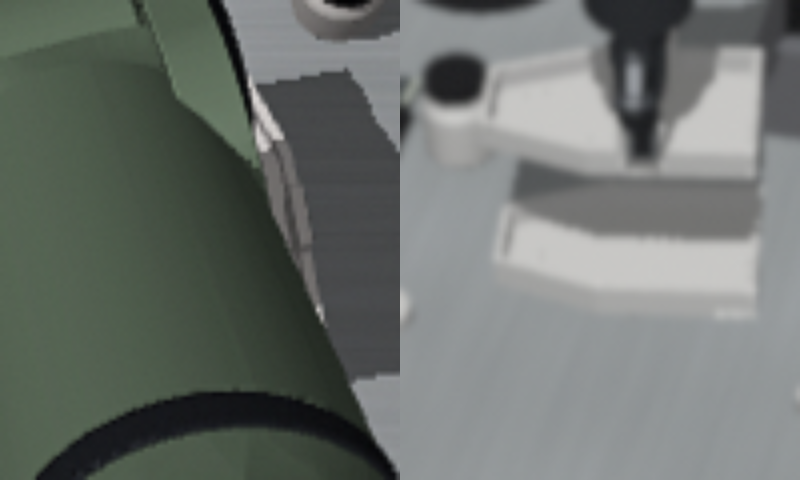

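The top view is blocked by the arm. In the side view the tray hovers over the base tray and is parallel to it. Correcting for where the grip sits on the lug, the target TCP is (0.5356, 0.0382).

Call:
{"api": "arm_command", "payload": {
  "gripper": [0.4,0.4,0.4,0.4,0.4],
  "slide": [
    [-0.05,-0.05,3],
    [-0.1,-0.1,6],
    [-0.1,-0.1,8.8],
    [-0.1,-0.1,8.8],
    [-0.1,-0.1,8.8]
  ],
  "turn": [
    [0,0,0],
    [0,0,-0.1],
    [0,0,-0.1],
    [0,0,-0.1],
    [0,0,-0.1]
  ]
}}

```text
clock: 7.02
position: [0.5369, 0.0406, 0.0731]
tool_rot: [-3.141, -0.001, 0.182]
force: [0.4, -0.4, -2.7]
grip_width: 0.0066
```

Run:
```python
from h import *
s=bot.observe();p=s["position"];print(p,np.degrees(s["tool_rot"]),s["clock"],s["force"])
rel((.5356,.0382,.0447),down(10.2))
s=vision.grab_frame("side");cv2.imwrite("pics/s3.png",s)
s0=cv2.imread("pics/side0.png")
A=np.zeros((600,800,3),np.uint8)
def draw(im,base,z):
    im=im.copy();Rm=np.array([[.9842,-.1771],[.1771,.9842]])
    big=cv2.resize(im[175:245,200:295],None,fx=8,fy=8,interpolation=2)
    for zz,col in z:
        P=np.c_[HEX@Rm.T+base,np.full(6,zz)]; q=((pix("side",P)-[200,175]+.5)*8).astype(int)
        cv2.polylines(big,[q],True,col,1)
    return big
b=[.5677,-.0129]
a=draw(s0,b,[(0.,(0,0,255)),(.026,(0,255,0))]); u=p[2]-.0307
c=draw(s,b,[(u+.012,(0,0,255)),(u+.034,(0,255,0))])
cv2.imwrite("pics/z5.png",np.vstack([a[150:480,:],c[60:330,:]]))
```

```text
[0.5369 0.0406 0.0731] [-179.9871   -0.0393   10.4164] 7.025 [ 0.3634 -0.3695 -2.7159]
slide [-0.17, 0.21, 2.84] turn [-0.01, -0.04, 0.22] rows>= 0.5
```

View pics/z5.png

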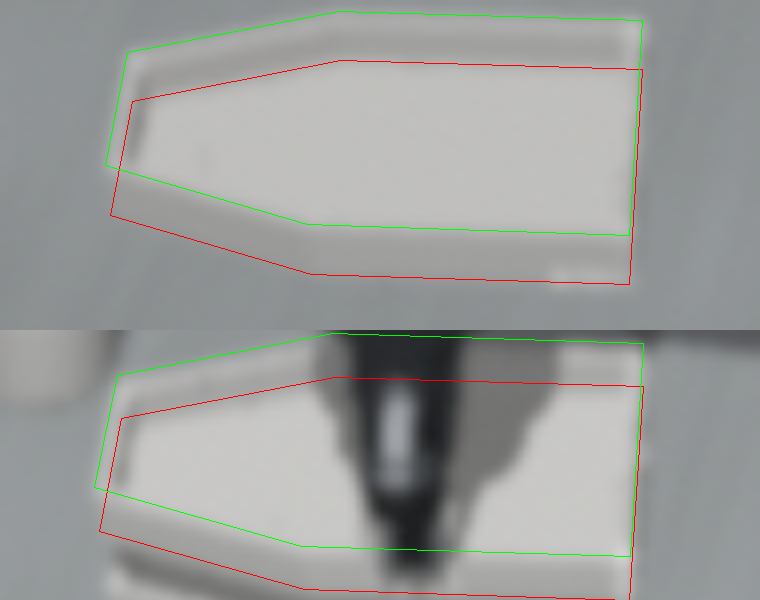

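The outlines drawn from the estimates match the base to within about 1 px, and the hovering tray agrees too. The TCP reading is jittery, so I'll settle and re-read it.

Call:
{"api": "arm_command", "payload": {
  "gripper": [0.4,0.4],
  "slide": [
    [0,0,0],
    [0,0,0]
  ],
  "turn": [
    [0,0,0],
    [0,0,0]
  ]
}}

```text
clock: 7.32
position: [0.5367, 0.0401, 0.0729]
tool_rot: [3.142, -0.001, 0.181]
force: [-0.2, 0.2, -2.5]
grip_width: 0.0058
```

Run:
```python
from h import *
P=[]
for i in range(6):
    s=bot.observe();P.append(np.r_[s["position"],np.degrees(s["tool_rot"][2])]);print(P[-1]); vision.grab_frame("side")
m=np.mean(P,0);print(m)
rel((.5356,.0382,.0447),down(10.2),m[:3],down(m[3]))
```

```text
[ 0.5367  0.0401  0.0729 10.3546]
[ 0.5367  0.0401  0.0728 10.3528]
[ 0.5366  0.0401  0.0727 10.3478]
[ 0.5366  0.0401  0.0725 10.3472]
[ 0.5365  0.0401  0.0725 10.348 ]
[ 0.5365  0.04    0.0724 10.3469]
[ 0.5366  0.0401  0.0726 10.3496]
slide [-0.13, 0.17, 2.79] turn [0.0, -0.0, 0.15] rows>= 0.4
```

Call:
{"api": "arm_command", "payload": {
  "gripper": [0.4,0.4,0.4,0.4,0.4],
  "slide": [
    [-0.08,0.17,0],
    [-0.08,0.17,0],
    [-0.08,0.17,1],
    [-0.08,0.17,1.8],
    [-0.08,0.17,2.1]
  ],
  "turn": [
    [0,0,0.15],
    [0,0,0.15],
    [0,0,0.15],
    [0,0,0.15],
    [0,0,0.15]
  ]
}}

```text
clock: 8.25
position: [0.5355, 0.0383, 0.0504]
tool_rot: [-3.142, 0.001, 0.178]
force: [0.5, 0.5, -2.3]
grip_width: 0.0062
```

Call:
{"api": "arm_command", "payload": {
  "gripper": [0.4,0.4,0.4,0.4],
  "slide": [
    [0,0,0.2],
    [0,0,0.4],
    [0,0,0.6],
    [0,0,0.6]
  ],
  "turn": [
    [0,0,0],
    [0,0,0],
    [0,0,0],
    [0,0,0]
  ]
}}

```text
clock: 8.75
position: [0.536, 0.0382, 0.0453]
tool_rot: [3.142, -0.0, 0.178]
force: [-0.7, 0.1, -1.7]
grip_width: 0.0061
```

Run:
```python
from h import *
s=bot.observe();print(s["position"],np.degrees(s["tool_rot"]),s["clock"],s["force"],s["moment"])
rel((.5356,.0382,.0447),down(10.2))
```

```text
[0.536  0.0382 0.0453] [179.9993  -0.003   10.2029] 8.75 [-0.6839  0.1016 -1.7003] [ 0.1859  0.1037 -0.0334]
slide [-0.04, -0.0, 0.06] turn [0.0, -0.0, 0.0] rows>= 0.0
```

It slid in with no resistance. I'll lower the last bit, release, and retreat upward.

Call:
{"api": "arm_command", "payload": {
  "gripper": [0.4,0.4,0.4],
  "slide": [
    [0,0,0.1],
    [0,0,0.1],
    [0,0,0.1]
  ],
  "turn": [
    [0,0,0],
    [0,0,0],
    [0,0,0]
  ],
  "force": 20
}}

```text
clock: 9.12
position: [0.5361, 0.0383, 0.0449]
tool_rot: [3.142, -0.0, 0.178]
force: [-3.7, -0.3, 10.5]
grip_width: 0.0063
```

Call:
{"api": "arm_command", "payload": {
  "gripper": [1.5,3,4,4,4],
  "slide": [
    [0,0,0],
    [0,0,0],
    [0,0,0],
    [0,0,-1],
    [0,0,-3]
  ],
  "turn": [
    [0,0,0],
    [0,0,0],
    [0,0,0],
    [0,0,0],
    [0,0,0]
  ]
}}

```text
clock: 9.75
position: [0.5356, 0.0382, 0.0747]
tool_rot: [-3.142, 0.001, 0.178]
force: [0.8, 0.3, 0.8]
grip_width: 0.0401
```

Call:
{"api": "arm_command", "payload": {
  "gripper": [4,6,8,8,8],
  "slide": [
    [0,0,-5],
    [0,0,-10],
    [0,5,-16],
    [0,11,-20],
    [0,17,-20]
  ],
  "turn": [
    [0,0,0],
    [0,0,0],
    [0,0,0],
    [0,0,0],
    [0,0,0]
  ]
}}

```text
clock: 10.38
position: [0.5637, -0.1119, 0.2745]
tool_rot: [3.141, -0.004, 0.18]
force: [1.0, 0.9, -0.0]
grip_width: 0.0798
```

Run:
```python
from h import *
s=bot.observe();p=s["position"];print(p,np.degrees(s["tool_rot"]),s["clock"],s["force"])
s=vision.grab_frame("side");t=vision.grab_frame("top");cv2.imwrite("pics/s4.png",s);cv2.imwrite("pics/t4.png",t)
Rm=np.array([[.9842,-.1771],[.1771,.9842]]);b=[.5677,-.0129]
def draw(cam,im,roi,zz,k):
    x,y,w,h=roi;big=cv2.resize(im[y:y+h,x:x+w],None,fx=k,fy=k,interpolation=2)
    for z,col in zz:
        P=np.c_[HEX@Rm.T+b,np.full(6,z)]; q=((pix(cam,P)-[x,y]+.5)*k).astype(int);cv2.polylines(big,[q],True,col,1)
    return big
a=draw("side",s,(200,175,95,70),[(0.,(0,0,255)),(.048,(0,255,0))],5); c=draw("top",t,(265,140,80,100),[(.048,(0,255,0))],4)
A=np.zeros((400,800,3),np.uint8);A[:350,:475]=a;A[:400,480:]=c;cv2.imwrite("pics/z6.png",A)
```

```text
[ 0.5637 -0.1119  0.2745] [179.9525  -0.2437  10.297 ] 10.375 [ 0.9749  0.9023 -0.0308]
```

View pics/z6.png

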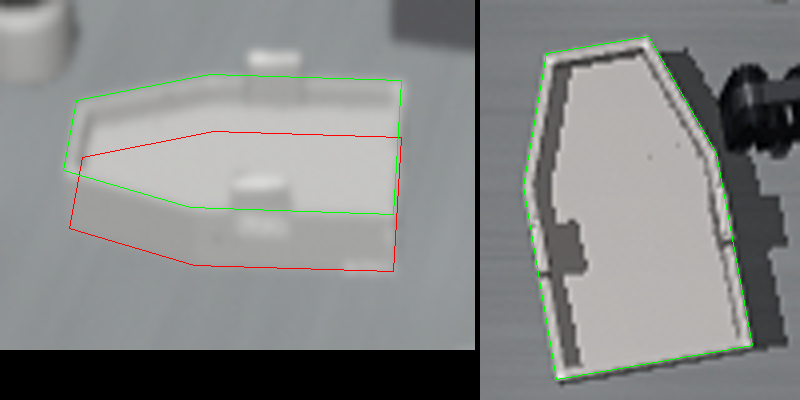

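The views show the tray nested fully home: the rim overlay at 48 mm matches in both. Now I'll plan the scraper grasp. I want the tool tilted to grasp the handle and then tilted the other way to lay it flat, so I'll check the arm's kinematics.

```bash
cat >> h.py <<'E'
def fk(q,P,s):
    Rz=lambda a:Ro.from_euler('z',a);Ry=lambda a:Ro.from_euler('y',a)
    R=Rz(s[0]*q[0]+P[6]);p=np.array([0,0,P[0]])
    R=R*Ry(q[1])*Rz(s[1]*q[2]);p=p+R.apply([P[4],0,P[1]])
    R=R*Ry(q[3])*Rz(s[2]*q[4]);p=p+R.apply([-P[4]+0*P[5],0,P[2]])
    R=R*Ry(q[5]);p=p+R.apply([P[5],0,P[3]]);R=R*Rz(s[3]*q[6]+P[7])
    return p,R
E
python3 - <<'E'
from h import *
from scipy.optimize import least_squares
import itertools
s=bot.observe();print(s["qpos"].tolist(),s["position"],s["tool_rot"])
D=[([1.0738,.5219,-.0363,1.5999,.0212,1.0211,-.1128],[.2586,-.5687,.2308],[-3.1407,.0001,.4268]),(s["qpos"],s["position"],s["tool_rot"])]
for sg in itertools.product([1,-1],repeat=4):
    def f(P):
        r=[]
        for q,p,e in D:
            a,R=fk(np.array(q),P,sg);r+=list(a-p)+list((R.inv()*Ro.from_euler('xyz',e)).as_rotvec())
        return np.array(r)
    best=min((least_squares(f,[.3,.4,.4,.25,0,0,c,d]) for c in(0,3.14) for d in (0,1.57,3.14,-1.57)),key=lambda o:o.cost)
    print(sg,best.cost,best.x.round(4))
print(onplane("top",[[401.5,223]],.17),pix("top",[.478,-.2216,.17]),pix("side",[[.478,-.2216,.17],[.478,-.2216,.09]]))
E
```

```text
[0.18696170725104386, 0.40002249615741947, -0.11595058428864914, 1.6843863758579087, 0.05490062565281407, 1.0572289210255479, -1.347258564516141] [ 0.5631 -0.1181  0.273 ] [ 3.1382 -0.0022  0.1703]
(1, 1, 1, 1) 0.06578329537565937 [ 379.3612  -19.5089 -320.9015  560.9981   87.651  -162.3514    4.7411
    2.5732]
(1, 1, 1, -1) 0.9564352751656897 [ 177.3308   -3.2229 -143.9343  262.7151   37.1976  -73.4164   -2.0949
    0.5604]
(1, 1, -1, 1) 0.07873266401534214 [  22.7748  -38.8254 -296.0589  175.4396   89.8235 -146.3082    0.8677
   -1.2623]
(1, 1, -1, -1) 0.9299454682991694 [ -18.8608   57.6336  608.9219 -349.2082 -174.5493  305.747     0.1989
   -3.3907]
(1, -1, 1, 1) 0.11465335838808594 [  12.2769  -17.9379 -230.9213  140.1297   64.7571 -116.4471   -2.3915
    1.862 ]
(1, -1, 1, -1) 0.819064639595871 [ -31.4146   82.5761  695.2553 -396.6003 -206.574   346.4086    3.1721
    5.966 ]
(1, -1, -1, 1) 0.12085448934071309 [-262.3823   29.6063  415.3011 -494.5809 -114.5045  210.1984   -0.2445
    4.0471]
(1, -1, -1, -1) 0.786445837792526 [-411.1276   32.203   454.4312 -665.3331 -125.2458 
[... 354 characters left out ...]
80.1816    1.6061
    4.4983]
(-1, 1, -1, -1) 0.010294558981151293 [ -23.6687   70.5037  655.1773 -373.0524 -191.5475  327.151     0.9112
    2.3437]
(-1, -1, 1, 1) 1.4890656481166205 [ -26.9339   82.2227  762.2649 -433.2708 -223.011   380.8746   -1.5889
   -4.8797]
(-1, -1, 1, -1) 0.0048771650956256195 [ -20.6048   63.4435  590.6579 -335.6789 -172.6095  295.6959   -2.3434
   -0.8107]
(-1, -1, -1, 1) 1.5239336067212437 [-119.5816   20.2497  217.8264 -238.031   -61.8741  109.4305    0.57
    3.6008]
(-1, -1, -1, -1) 9.98132430281919e-10 [-17.0686   3.6138  33.8698 -35.2522  -9.5476  16.8018   0.0014   1.5721]
[[ 0.4751 -0.2259]] [[399.4711 221.6387]] [[289.7125 134.5572]
 [289.3079 154.809 ]]
```

```bash
cat > kin.py <<'E'
from h import *
from scipy.optimize import least_squares
import json,os
SG=(-1,)*4
D=json.load(open("poses.json")) if os.path.exists("poses.json") else [([1.0738,.5219,-.0363,1.5999,.0212,1.0211,-.1128],[.2586,-.5687,.2308],[-3.1407,.0001,.4268]),([0.18696,0.40002,-0.11595,1.68439,0.0549,1.05723,-1.34726],[0.5631,-0.1181,0.273],[3.1382,-0.0022,0.1703])]
def add():
    s=bot.observe();D.append([list(map(float,s[k])) for k in("qpos","position","tool_rot")]);json.dump(D,open("poses.json","w"))
def fitP():
    pr=np.array([.36,.42,.4,.3,0,0,0,np.pi/2]);w=np.array([.01,.01,.01,.01,.02,.02,1,1])
    def f(P): 
        r=list((P-pr)*w)
        for q,p,e in D:
            a,R=fk(np.array(q),P,SG);r+=list((a-p)*3)+list((R.inv()*Ro.from_euler('xyz',e)).as_rotvec())
        return np.array(r)
    o=least_squares(f,pr);return o.x,f(o.x)[8:]
LO=np.array([-2.91,-.3,-1.5,.17,-1.26,.16,-2.52]);HI=np.array([2.91,2.13,1.42,2.43,4.41,1.93,2.52])
def ik(p,R,P,q0):
    def f(q): a,r=fk(q,P,SG);return np.r_[(a-p)*5,(r.inv()*R).as_rotvec(),.003*(q-q0)]
    o=least_squares(f,np.clip(q0,LO+.05,HI-.05),bounds=(LO+.03,HI-.03));a,r=fk(o.x,P,SG)
    return o.x,np.linalg.norm(a-p),(r.inv()*R).magnitude()
E
python3 - <<'E'
from kin import *
P,r=fitP();print(P,abs(r).max())
q0=np.array(D[1][0])
# tool z in plane spanned by direction h (horizontal) and down, tilt a from vertical; tool y = jaw = h x z
def tilt(h,a,flip=1):
    h=np.array(h,float);z=h*np.sin(a)+np.array([0,0,-1])*np.cos(a)
    y=flip*np.cross([0,0,1],h);x=np.cross(y,z);return Ro.from_matrix(np.c_[x,y,z])
for name,h,p in (("pick -y",(0,-1,0),(.4755,-.224,.14)),("pick +y",(0,1,0),(.4755,-.224,.14))):
  for a in (45,60,75):
    for fl in (1,-1):
      R=tilt(h,np.radians(a),fl);t=np.array(p)+R.apply([0,0,.019])
      c=[ik(t,R,P,q) for q in (q0,q0*[1,1,1,1,0,1,1]+[0,0,0,0,1.5,0,0],q0*[1,1,1,1,0,1,-1]+[0,0,0,0,-1,0,0],q0*[1,1,1,1,0,1,-1]+[0,0,0,0,2.5,0,0])]
      b=min(c,key=lambda o:o[1]*5+o[2]);print(name,a,fl,b[0].round(2),round(b[1],4),round(b[2],3))
E
```

```text
[ 2.0369  0.8827  2.3789  1.1063 -0.6268  0.9664 -0.0606  1.5304] 0.043978945331664854
pick -y 45 1 [-0.78  1.67 -0.77  1.4   1.14  1.47 -2.  ] 0.0 0.0
pick -y 45 -1 [-0.37  1.91 -0.97  1.53  1.62  1.71  1.12] 0.0 0.0
pick -y 60 1 [-0.88  2.   -0.77  1.11  1.19  1.65 -1.98] 0.0 0.0
pick -y 60 -1 [-1.36  1.96  0.24  0.81  0.04  1.38  1.8 ] 0.0 0.0
pick -y 75 1 [-1.17  2.1  -0.45  0.81  0.77  1.58 -1.78] 0.0036 0.123
pick -y 75 -1 [-1.17  2.1  -0.45  0.81  0.77  1.58  1.36] 0.0036 0.123
pick +y 45 1 [ 1.32  1.72 -0.53  0.86  0.3   1.37 -2.12] 0.0 0.0
pick +y 45 -1 [ 1.08  1.69  0.47  0.95 -0.67  1.44  1.67] 0.0 0.0
pick +y 60 1 [ 1.3   2.04 -0.68  0.61  0.4   1.58 -2.09] 0.0 0.0
pick +y 60 -1 [ 1.15  2.    0.49  0.68 -0.7   1.63  1.64] 0.0 0.0
pick +y 75 1 [ 1.15  2.1   0.63  0.63 -0.83  1.73 -1.45] 0.0051 0.167
pick +y 75 -1 [ 1.15  2.1   0.63  0.63 -0.83  1.73  1.7 ] 0.0051 0.167
```

Run:
```python
from kin import *
rel((.5,-.1,.36),down(90))
```

```text
slide [-5.9, -2.82, -8.72] turn [0.25, 0.03, -80.24] rows>= 7.5
```

Call:
{"api": "arm_command", "payload": {
  "gripper": [8,8,8,8,8],
  "slide": [
    [-1,-0.5,-3],
    [-2,-1,-6],
    [-4,-2,-8.7],
    [-5,-2.5,-8.7],
    [-5.9,-2.8,-8.7]
  ],
  "turn": [
    [0,0,-10],
    [0,0,-20],
    [0,0,-30],
    [0,0,-40],
    [0,0,-50]
  ]
}}

```text
clock: 11.1
position: [0.4991, -0.0936, 0.3588]
tool_rot: [3.141, -0.0, 1.057]
force: [-0.0, -0.1, -0.4]
grip_width: 0.0799
```

Call:
{"api": "arm_command", "payload": {
  "gripper": [6,6,6,6,6],
  "slide": [
    [0,0,0],
    [0,0,0],
    [0,0,0],
    [0,0,0],
    [0,0,0]
  ],
  "turn": [
    [0,0,-10],
    [0,0,-20],
    [0,0,-30],
    [0,0,-30],
    [0,0,-30]
  ]
}}

```text
clock: 11.72
position: [0.4997, -0.0939, 0.3582]
tool_rot: [3.141, 0.0, 1.57]
force: [-0.6, 0.1, 0.7]
grip_width: 0.0599
```

Run:
```python
from kin import *
add();print(D[-1])
```

```text
[[0.36391776026545875, 0.23124946231871532, -0.3602317398699184, 1.7116885804872262, 0.08640666631873739, 1.2140422891626124, -0.018495674428344114], [0.4996711129155739, -0.09389431721653088, 0.35817992153504424], [3.141390400701922, 7.920633182068038e-05, 1.5700307404841207]]
```

Call:
{"api": "arm_command", "payload": {
  "gripper": [6,6,6,6,6],
  "slide": [
    [0,0,0],
    [0,0,0],
    [0,0,0],
    [0,0,0],
    [0,0,0]
  ],
  "turn": [
    [0,-10,0],
    [0,-20,0],
    [0,-30,0],
    [0,-40,0],
    [0,-40,0]
  ]
}}

```text
clock: 12.35
position: [0.4999, -0.0914, 0.3567]
tool_rot: [-3.14, 0.7, 1.578]
force: [-0.5, 0.5, 0.4]
grip_width: 0.0599
```

Run:
```python
from kin import *
add();print(D[-1]);P,r=fitP();print(P,abs(r).max())
```

```text
[[-0.0628325887074538, 0.3074167027183647, -0.3630225703480147, 1.8190072706157705, 0.7441190574045726, 1.431991918016675, -0.6814887837252918], [0.4998962631076436, -0.09139521541783924, 0.3566672199840117], [-3.140434855195739, 0.6998306703766501, 1.578022614258814]]
[ 0.2366  0.6591  0.5728  0.2379 -0.1118  0.0289 -0.0739  1.5152] 0.047556486418985584
```

Run:
```python
from kin import *
import itertools
for sg in itertools.product([1,-1],repeat=4):
    if sg[0]!=-1: continue
    e=[];
    for q,p,t in D:
        e.append(np.degrees((fk(np.array(q),[0]*6+[0,np.pi/2],sg)[1].inv()*Ro.from_euler('xyz',t)).magnitude()))
    print(sg,np.round(e,2))
# sign variants on y joints too
for sg in itertools.product([1,-1],repeat=7):
  for c in (0,np.pi/2,np.pi,-np.pi/2):
    e=[]
    for q,p,t in D:
        a=np.array(q)*sg; R=Ro.from_euler('ZYZYZYZ' ,[*a[:6],a[6]+c]); e.append(np.degrees((R.inv()*Ro.from_euler('xyz',t)).magnitude()))
    if max(e)<5: print(sg,c,np.round(e,2))
```

```text
(-1, 1, 1, 1) [  8.05 139.06  41.61  80.4 ]
(-1, 1, 1, -1) [  4.88  15.33  43.73 102.1 ]
(-1, 1, -1, 1) [  9.54 142.2   39.22  53.85]
(-1, 1, -1, -1) [ 4.16 13.29 41.28 41.6 ]
(-1, -1, 1, 1) [ 11.84 151.33   9.37 101.84]
(-1, -1, 1, -1) [ 2.43  6.29  9.9  85.27]
(-1, -1, -1, 1) [ 12.92 154.38   2.12  78.09]
(-1, -1, -1, -1) [0. 0. 0. 0.]Traceback (most recent call last):
  File "<stdin>", line 14, in <module>
  File "scipy/spatial/transform/_rotation.pyx", line 1413, in scipy.spatial.transform._rotation.Rotation.from_euler
ValueError: Expected axis specification to be a non-empty string of upto 3 characters, got ZYZYZYZ
```

```bash
python3 - <<'E'
s=open('h.py').read()
s=s.replace("R=R*Ry(q[3])*Rz(s[2]*q[4]);p=p+R.apply([-P[4]+0*P[5],0,P[2]])","R=R*Ry(q[3]);p=p+R.apply([-P[4],0,P[2]]);R=R*Rz(s[2]*q[4])")
open('h.py','w').write(s)
E
cat >> kin.py <<'E'
def tilt(h,a,flip=1):
    "tool tilted a deg from vertical, pointing towards horizontal h; jaws level, across h"
    h=np.array(h,float);a=np.radians(a);z=h*np.sin(a)+np.array([0,0,-1])*np.cos(a)
    y=flip*np.cross([0,0,1],h);x=np.cross(y,z);return Ro.from_matrix(np.c_[x,y,z])
E
sed -i 's/\[.01,.01,.01,.01,.02,.02,1,1\]/[.001,.001,.001,.001,.002,.002,9,9]/' kin.py
python3 - <<'E'
from kin import *
P,r=fitP();print(P,abs(r).max())
q0=np.array(D[-1][0])
for name,h,p in (("pick -y",(0,-1,0),(.4755,-.224,.145)),):
  for a in (40,50,60,70,80):
    for fl in (1,):
      R=tilt(h,a,fl);t=np.array(p)+R.apply([0,0,.019])
      b=ik(t,R,P,q0);print(name,a,fl,b[0].round(2),round(b[1],4),round(b[2],3))
# place: scraper along tray x or reverse
b10=np.radians(10.2);ax=np.array([np.cos(b10),np.sin(b10),0])
for sgn in(1,-1):
  for a in(15,30,45):
   for fl in (1,-1):
    R=tilt(sgn*ax,a,fl);g=np.array([.5677,-.0129,.045])-sgn*ax*.05;t=g+R.apply([0,0,.019])
    c=[ik(t,R,P,q) for q in (q0,np.array(D[1][0]),np.array(D[2][0]))];b=min(c,key=lambda o:o[1]*5+o[2]);print("place",sgn,a,fl,b[0].round(2),round(b[1],4),round(b[2],3))
E
```

```text
[ 0.0921  0.4985 -0.026   0.3888  0.2147 -0.1068 -0.0079  1.5704] 0.14437326172153275
pick -y 40 1 [ 0.75  0.83 -1.47  2.4   0.85  1.66 -1.5 ] 0.0392 0.302
pick -y 50 1 [ 0.63  0.9  -1.47  2.4   0.78  1.84 -1.71] 0.0406 0.32
pick -y 60 1 [ 0.57  0.92 -1.43  2.4   0.75  1.9  -1.8 ] 0.0418 0.349
pick -y 70 1 [ 0.44  0.9  -1.2   2.4   0.76  1.9  -1.85] 0.0458 0.385
pick -y 80 1 [ 0.31  0.91 -0.96  2.4   0.77  1.9  -1.92] 0.0488 0.413
place 1 15 1 [ 0.09  0.91 -0.08  0.24  0.    1.9   1.8 ] 0.0336 0.163
place 1 15 -1 [ 0.09  0.91 -0.08  0.24 -0.    1.9  -1.34] 0.0336 0.163
place 1 30 1 [ 0.15  0.89 -0.17  0.2   0.    1.9   1.84] 0.0427 0.354
place 1 30 -1 [ 0.15  0.89 -0.17  0.2   0.    1.9  -1.3 ] 0.0427 0.354
place 1 45 1 [ 0.27  0.9  -0.94  0.2   0.58  1.9   1.8 ] 0.058 0.551
place 1 45 -1 [ 0.23  0.89  0.33  0.2  -0.58  1.9  -1.13] 0.058 0.551
place -1 15 1 [ 0.03  0.91 -0.18  1.19  0.17  1.32 -1.55] 0.0 0.0
place -1 15 -1 [ 0.59  0.93 -1.23  2.24  0.9   1.06  0.5 ] 0.0 0.0
place -1 30 1 [-0.12  0.72  0.15  2.1   0.    0.8  -1.37] 0.0054 0.043
place -1 30 -1 [-0.12  0.72  0.15  2.1   0.    0.8   1.77] 0.0054 0.043
place -1 45 1 [-0.2   0.75  0.25  2.1   0.    0.86 -1.33] 0.0285 0.218
place -1 45 -1 [-0.2   0.75  0.25  2.1   0.    0.86  1.81] 0.0285 0.218
```

Run:
```python
from kin import *
def frames(q):
    F=[];R=Ro.identity()
    for i in range(7):
        R=R*(Ro.from_euler('z',-q[i]) if i%2==0 else Ro.from_euler('y',q[i])); F.append(R.as_matrix())
    return F
def solve(cols):
    A=[];b=[]
    for q,p,t in D:
        F=frames(q);A.append(np.array([F[i][:,k] for i,k in cols]).T);b.append(p)
    A=np.vstack(A);b=np.hstack(b);x,_,rk,sv=np.linalg.lstsq(A,b,rcond=1e-4);return x,abs(A@x-b).max(),sv[-1],A@x-b
base=[(0,2),(1,2),(3,2),(5,2)]
print(solve(base))
extra=[(0,0),(0,1),(1,0),(1,1),(2,0),(2,1),(3,0),(3,1),(4,0),(4,1),(5,0),(5,1)]
R=[]
import itertools
for n in(1,2):
    for e in itertools.combinations(extra,n):
        x,m,sv,_=solve(base+list(e));R.append((m,e,x.round(3),round(sv,4)))
for r in sorted(R,key=lambda r:r[0])[:12]:print(r)
```

```text
(array([0.1813, 0.6882, 0.356 , 0.3711]), np.float64(0.06065364739814799), np.float64(0.14321933013684976), array([ 0.0607,  0.0072, -0.0103,  0.0113,  0.0502, -0.003 , -0.0187,
        0.0436, -0.0024, -0.018 ,  0.0054,  0.0157]))
(np.float64(0.00017396981437117764), ((0, 1), (3, 1)), array([ 0.32 ,  0.53 ,  0.421,  0.328, -0.021, -0.038]), np.float64(0.0739))
(np.float64(0.0001739698143713997), ((1, 1), (2, 1)), array([ 0.32 ,  0.53 ,  0.421,  0.328, -0.021, -0.038]), np.float64(0.0739))
(np.float64(0.0001739698143714552), ((1, 1), (3, 1)), array([ 0.32 ,  0.53 ,  0.421,  0.328, -0.021, -0.038]), np.float64(0.0739))
(np.float64(0.00017396981437162173), ((0, 1), (2, 1)), array([ 0.32 ,  0.53 ,  0.421,  0.328, -0.021, -0.038]), np.float64(0.0739))
(np.float64(0.0012218101459832292), ((3, 1), (4, 0)), array([ 0.304,  0.54 ,  0.406,  0.338, -0.058, -0.013]), np.float64(0.1082))
(np.float64(0.0012218101459833541), ((2, 1), (4, 0)), array([ 0.304,  0.54 ,  0.406,  0.338, -0.058, -0.013]), np.float64(0.1082))
(np.float64(0.0012486260919135073), ((2, 1), (3, 0)), array([ 0.304,  0.566,  0.415,  0.325, -0.058,  0.025]), np.float64(0.0882))
(np.float64(0.0012486260919135073), ((3, 0), (3, 1)), array([ 0.304,  0.566,  0.415,  0.325,  0.025, -0.058]), np.float64(0.0882))
(np.float64(0.001548577775522142), ((0, 0), (3, 1)), array([ 0.296,  0.556,  0.417,  0.329, -0.011, -0.059]), np.float64(0.1387))
(np.float64(0.001548577775522364), ((0, 0), (2, 1)), array([ 0.296,  0.556,  0.417,  0.329, -0.011, -0.059]), np.float64(0.1387))
(np.float64(0.001606081667925141), ((1, 0), (2, 1)), array([ 0.295,  0.553,  0.416,  0.329, -0.009, -0.059]), np.float64(0.1387))
(np.float64(0.001606081667925141), ((1, 0), (3, 1)), array([ 0.295,  0.553,  0.416,  0.329, -0.009, -0.059]), np.float64(0.1387))
```

```bash
cat >> kin.py <<'E'
def fk(q,P=None,s=None):
    R=Ro.identity();p=np.zeros(3)
    for i,v in enumerate([(0,0,.320),(0,-.021,.530),(0,-.038,0),(0,0,.421),None,(0,0,.328),None]):
        R=R*(Ro.from_euler('z',-q[i]) if i%2==0 else Ro.from_euler('y',q[i]))
        if v is not None: p=p+R.apply(v)
    return p,R*Ro.from_euler('z',np.pi/2)
E
python3 - <<'E'
from kin import *
for q,p,t in D: a,R=fk(q);print((a-p)*1000,(R.inv()*Ro.from_euler('xyz',t)).magnitude())
P=None;q0=np.array(D[-1][0])
def show(n,p,R,seeds):
    t=np.array(p)+R.apply([0,0,.019]);c=[ik(t,R,P,q) for q in seeds];b=min(c,key=lambda o:o[1]*5+o[2]);print(n,b[0].round(2),round(b[1],4),round(b[2],3));return b[0]
for a in (40,50,60,70,80): show(("pick",a),(.4755,-.224,.145),tilt((0,-1,0),a,1),[q0])
R=tilt((0,-1,0),0,1);print("0:",R.as_euler('xyz',degrees=True))
b10=np.radians(10.2);ax=np.array([np.cos(b10),np.sin(b10),0])
S=[q0,np.array(D[1][0]),np.array(D[2][0]),np.array(D[1][0])*[1,1,1,1,1,1,-1]]
for sgn in(1,-1):
  for a in(-15,0,15,30,45):
   for fl in (1,-1): show(("place",sgn,a,fl),np.array([.5677,-.0129,.045])-sgn*ax*.05,tilt(sgn*ax,a,fl),S)
E
```

```text
[ 0.2889 -0.2633 -0.3176] 5.292309941367571e-05
[ 0.4183  0.1596 -0.3064] 3.36148490762741e-05
[ 0.4243  0.1163 -0.3066] 7.015909196523463e-16
[ 0.2596  0.1    -0.5211] 7.178989156685113e-16
('pick', 40) [ 0.13  0.59 -0.26  2.1   1.13  0.96 -1.02] 0.0 0.0
('pick', 50) [ 0.04  0.67 -0.25  2.11  1.23  1.12 -1.18] 0.0 0.0
('pick', 60) [-0.04  0.76 -0.23  2.11  1.28  1.27 -1.31] 0.0 0.0
('pick', 70) [-0.12  0.86 -0.18  2.1   1.3   1.41 -1.41] 0.0 0.0
('pick', 80) [-0.19  0.97 -0.13  2.07  1.3   1.53 -1.49] 0.0 0.0
0: [180.   0.  90.]
('place', 1, -15, 1) [ 0.05  0.78 -0.2   1.8   0.21  0.85  1.48] 0.0 0.0
('place', 1, -15, -1) [-0.03  0.77 -0.08  1.8   0.1   0.83 -1.57] 0.0 0.0
('place', 1, 0, 1) [ 0.06  0.68 -0.18  2.01  0.25  0.48  1.44] 0.0 0.0
('place', 1, 0, -1) [-0.03  0.68 -0.06  2.01  0.09  0.46 -1.54] 0.0 0.0
('place', 1, 15, 1) [ 0.41  0.7  -0.61  2.19  1.36  0.34  0.42] 0.0 0.0
('place', 1, 15, -1) [ 0.22  0.65 -0.35  2.18  1.09  0.19 -2.49] 0.001 0.015
('place', 1, 30, 1) [ 0.67  0.85 -0.9   2.35  2.25  0.61 -0.31] 0.0 0.0
('place', 1, 30, -1) [ 0.51  0.69 -0.6   2.18  1.26  
[... 214 characters left out ...]
 -0.05  1.96  0.02  0.21 -1.49] 0.0 0.0
('place', -1, -15, -1) [ 0.3   0.76 -0.52  1.94  0.96  0.39  0.82] 0.0 0.0
('place', -1, 0, 1) [-0.04  0.78 -0.07  1.75  0.09  0.62 -1.56] 0.0 0.0
('place', -1, 0, -1) [ 0.04  0.78 -0.19  1.74  0.23  0.64  1.47] 0.0 0.0
('place', -1, 15, 1) [-0.05  0.89 -0.08  1.52  0.09  1.01 -1.56] 0.0 0.0
('place', -1, 15, -1) [ 0.01  0.89 -0.19  1.51  0.19  1.02  1.51] 0.0 0.0
('place', -1, 30, 1) [-0.07  1.03 -0.06  1.27  0.08  1.37 -1.55] 0.0 0.0
('place', -1, 30, -1) [-0.02  1.03 -0.16  1.27  0.16  1.38  1.53] 0.0 0.0
('place', -1, 45, 1) [-0.03  1.2  -0.18  1.01  0.17  1.74 -1.61] 0.0 0.0
('place', -1, 45, -1) [-0.06  1.19 -0.13  1.01  0.14  1.73  1.56] 0.0 0.0
```

The model now reproduces all four poses to 0.5 mm. Plan: grasp near-horizontal (80° tilt) from the +y side with the jaws along x, lift, then swing to near-vertical so the scraper lies level with its blade toward the nose.

```bash
cat > plan.py <<'E'
from kin import *
b10=np.radians(10.2);ax=np.array([np.cos(b10),np.sin(b10),0])
Rp=tilt((0,-1,0),80,1);Rl=tilt(-ax,-8,1)
G=np.array([.4755,-.224,.145])+Rp.apply([0,0,.008]);pre=G-Rp.apply([0,0,.09])
T=np.array([.5677,-.0129,0])
L=T-ax*.055+[0,0,.048]+Rl.apply([0,0,.008])
E
python3 - <<'E'
from plan import *
s=bot.observe();p=s["position"];R=Ro.from_euler('xyz',s["tool_rot"]);q=s["qpos"];print(p,s["tool_rot"],q)
Rm=tilt((0,-1,0),70,1)
W=[(np.array([.48,-.06,.26]),Rm),(pre,Rp),(G,Rp),(G+[0,0,.14],Rp),(L+[0.0,-.05,.17],Ro.concatenate([Rp,Rl]).mean()),(L+[0,0,.10],Rl),(L,Rl)]
for P_,R_ in W:
    rel(P_,R_,p,R);q,e1,e2=ik(P_,R_,None,q);print("   ",P_.round(3),q.round(2),round(e1,4),round(e2,3));p,R=P_,R_
E
```

```text
[ 0.4999 -0.0914  0.3567] [-3.1404  0.6998  1.578 ] [-0.0628  0.3074 -0.363   1.819   0.7441  1.432  -0.6815]
slide [8.64, -1.96, 5.37] turn [0.28, -29.9, 0.26] rows>= 2.8
    [ 0.48 -0.06  0.26] [-0.4   0.67 -0.26  1.94  0.97  1.66 -1.22] 0.0 0.0
slide [6.62, -0.45, 11.27] turn [0.0, -10.0, 0.0] rows>= 2.1
    [ 0.476 -0.143  0.159] [-0.36  0.94 -0.16  2.01  1.12  1.6  -1.45] 0.0 0.0
slide [0.0, 0.0, 9.0] turn [0.0, 0.0, 0.0] rows>= 1.4
    [ 0.476 -0.232  0.144] [-0.24  0.97 -0.1   2.06  1.27  1.5  -1.49] 0.0 0.0
slide [-13.79, 0.0, -2.43] turn [0.0, 0.0, 0.0] rows>= 2.2
    [ 0.476 -0.232  0.284] [-0.24  0.67 -0.1   2.1   1.24  1.57 -1.24] 0.0 0.0
slide [10.01, 3.92, -14.42] turn [25.55, 36.11, 35.16] rows>= 5.3
    [ 0.515 -0.072  0.21 ] [-0.15  0.59 -0.23  1.76  0.65  1.36 -1.49] 0.0 0.0
slide [6.5, -5.08, 2.42] turn [25.55, 36.11, 35.16] rows>= 5.3
    [ 0.515 -0.022  0.14 ] [ 0.19  0.43 -0.32  2.07  0.24  0.53 -1.68] 0.0 0.0
slide [-1.39, -0.0, 9.9] turn [0.0, 0.0, 0.0] rows>= 1.6
    [ 0.515 -0.022  0.04 ] [ 0.08  0.61 -0.18  2.13  0.32  0.28 -1.76] 0.0 0.0
```

Call:
{"api": "arm_command", "payload": {
  "gripper": [6,6,6,6,6],
  "slide": [
    [2,-0.5,1],
    [4.5,-1,2.5],
    [7,-1.5,4],
    [8.6,-2,5.4],
    [8.6,-2,5.4]
  ],
  "turn": [
    [0,-7,0],
    [0,-14,0],
    [0,-22,0],
    [0.3,-30,0.3],
    [0.3,-30,0.3]
  ]
}}

```text
clock: 12.98
position: [0.4791, -0.0625, 0.2587]
tool_rot: [-3.13, 1.222, 1.578]
force: [0.7, 0.8, 0.3]
grip_width: 0.0601
```

Call:
{"api": "arm_command", "payload": {
  "gripper": [6,6,6,6,6],
  "slide": [
    [2,-0.2,3.5],
    [4,-0.4,7],
    [6,-0.4,10],
    [6.6,-0.4,11.2],
    [6.6,-0.4,11.2]
  ],
  "turn": [
    [0,-3,0],
    [0,-6,0],
    [0,-9,0],
    [0,-10,0],
    [0,-10,0]
  ]
}}

```text
clock: 13.6
position: [0.4757, -0.146, 0.1619]
tool_rot: [3.127, 1.394, 1.55]
force: [-0.1, 0.2, 0.3]
grip_width: 0.0601
```

Run:
```python
from plan import *
s=vision.grab_frame("side");t=vision.grab_frame("top")
st=bot.observe();print(st["position"],st["force"],st["clock"],st["qpos"].round(2));rel(pre,Rp);rel(G,Rp)
A=np.zeros((480,800,3),np.uint8);A[:,:400]=cv2.resize(s[100:220,240:340],(400,480),interpolation=2);A[:,400:]=cv2.resize(t[170:290,350:450],(400,480),interpolation=2)
for i,(cam,o) in enumerate((("side",(240,100)),("top",(350,170)))):
    for X in ([.4755,-.224,.17],[.4755,-.224,.145],[.4755,-.224,.09]):
        u=((pix(cam,X)[0]-o+.5)*4).astype(int)+[400*i,0];cv2.circle(A,tuple(map(int,u)),3,(0,0,255),1)
cv2.imwrite("pics/z7.png",A)
```

```text
[ 0.4761 -0.145   0.1622] [ 0.2428 -0.1907  1.1345] 13.7 [-0.33  0.94 -0.19  2.01  1.13  1.62 -1.46]
slide [0.33, -0.06, -0.12] turn [-0.22, -0.15, -0.25] rows>= 0.1
slide [0.3, -0.02, 8.88] turn [-0.22, -0.15, -0.25] rows>= 1.4
```

View pics/z7.png

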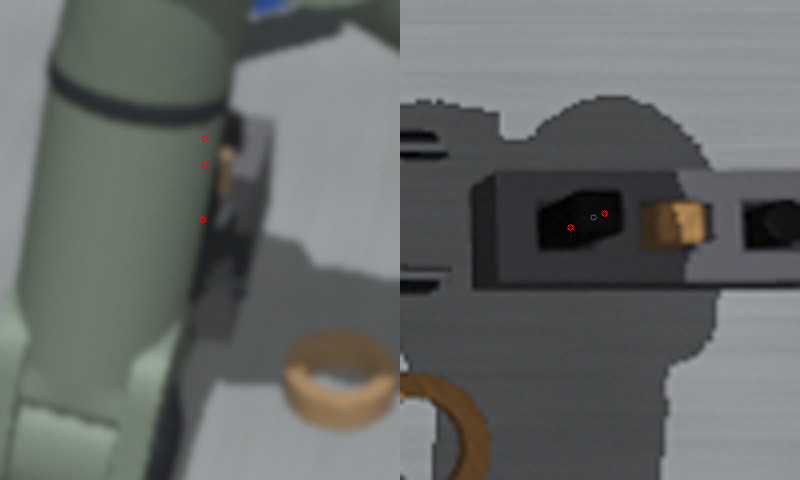

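Top view: the open fingers (rows about 145 and 280 of the crop) straddle the scraper (about 215), and the estimated axis points sit on it. Advancing and gripping.

Call:
{"api": "arm_command", "payload": {
  "gripper": [6,6,6,6,6],
  "slide": [
    [0.3,0,2],
    [0.3,0,4.5],
    [0.3,0,7],
    [0.3,0,8.9],
    [0.3,0,8.9]
  ],
  "turn": [
    [0,0,0],
    [0,0,0],
    [0,0,0],
    [0,0,0],
    [0,0,0]
  ]
}}

```text
clock: 14.32
position: [0.4748, -0.2338, 0.1429]
tool_rot: [3.133, 1.397, 1.557]
force: [0.5, -0.5, -0.1]
grip_width: 0.0601
```

Call:
{"api": "arm_command", "payload": {
  "gripper": [5,4,3,2,2],
  "slide": [
    [0,0,0],
    [0,0,0],
    [0,0,0],
    [0,0,0],
    [0,0,0]
  ],
  "turn": [
    [0,0,0],
    [0,0,0],
    [0,0,0],
    [0,0,0],
    [0,0,0]
  ],
  "force": 25
}}

```text
clock: 14.95
position: [0.4754, -0.2324, 0.1426]
tool_rot: [3.133, 1.396, 1.559]
force: [1.1, 1.3, 1.3]
grip_width: 0.0238
```

Call:
{"api": "arm_command", "payload": {
  "gripper": [2,2,2],
  "slide": [
    [0,0,0],
    [0,0,0],
    [0,0,0]
  ],
  "turn": [
    [0,0,0],
    [0,0,0],
    [0,0,0]
  ],
  "force": 70
}}

```text
clock: 15.32
position: [0.4753, -0.2325, 0.1426]
tool_rot: [3.133, 1.396, 1.559]
force: [1.4, 0.7, 2.6]
grip_width: 0.0232
```

Run:
```python
from plan import *
st=bot.observe();print(st["position"],st["force"],st["clock"],st["qpos"].round(2));rel(st["position"]+[0,0,.14],Rp);rel(G,Rp)
```

```text
[ 0.4753 -0.2325  0.1426] [1.3941 0.6874 2.64  ] 15.325 [-0.22  0.97 -0.12  2.06  1.28  1.52 -1.49]
slide [-13.79, 0.02, -2.43] turn [-0.19, 0.0, -0.12] rows>= 2.2
slide [-0.09, 0.02, -0.08] turn [-0.19, 0.0, -0.12] rows>= 0.0
```

Gripped at 23 mm, as expected for the 24 mm handle. Pulling straight up.

Call:
{"api": "arm_command", "payload": {
  "gripper": [2,2,2,2,2],
  "slide": [
    [-2,0,-0.35],
    [-4.9,0,-0.87],
    [-7.9,0,-1.4],
    [-10.8,0,-1.9],
    [-13.8,0,-2.43]
  ],
  "turn": [
    [0,0,0],
    [0,0,0],
    [0,0,0],
    [0,0,0],
    [0,0,0]
  ]
}}

```text
clock: 15.95
position: [0.4747, -0.2327, 0.2834]
tool_rot: [3.138, 1.396, 1.563]
force: [-0.6, 0.2, -0.6]
grip_width: 0.0227
```

Call:
{"api": "arm_command", "payload": {
  "gripper": [2,2],
  "slide": [
    [0,0,0],
    [0,0,0]
  ],
  "turn": [
    [0,0,0],
    [0,0,0]
  ]
}}

```text
clock: 16.2
position: [0.4749, -0.2326, 0.2821]
tool_rot: [3.137, 1.396, 1.562]
force: [-0.4, 0.5, -0.8]
grip_width: 0.0223
```

Run:
```python
from plan import *
s=vision.grab_frame("side");t=vision.grab_frame("top")
cv2.imwrite("pics/s8.png",s);cv2.imwrite("pics/t8.png",t)
st=bot.observe();print(st["position"],st["force"],st["grip_width"],st["clock"],st["tool_rot"])
p0=st["position"];R0=Ro.from_euler('xyz',st["tool_rot"]);w=(R0.inv()*Rl).as_rotvec()
# path: up-and-over in 10 equal turns
q=st["qpos"];E_=L+[0,0,.10]
for k in range(1,11):
    f=k/10;R=R0*Ro.from_rotvec(w*f);p=p0*(1-f)+E_*f+[0,0,.05*np.sin(np.pi*f)]
    q,e,_=ik(p,R,None,q);tip=p+R.apply(-np.array([0,0,.008]))+R.apply(Rp.inv().apply([0,0,-.135]))
    print(k,"slide",(R0.inv().apply(p-p0)*100).round(1).tolist(),"turn",np.degrees(w*f).round(1).tolist(),q.round(2),round(e,4),"tip",tip.round(3))
```

```text
[ 0.4749 -0.2326  0.2818] [ 0.6313 -0.1587 -1.3998] 0.0230161253501967 16.3 [-3.1404  1.3963  1.5682]
1 slide [0.2, 0.4, -2.1] turn [5.1, 7.2, 7.0] [-0.2   0.62 -0.15  2.01  1.12  1.56 -1.24] 0.0 tip [ 0.495 -0.188  0.152]
2 slide [0.6, 0.8, -4.2] turn [10.2, 14.5, 14.0] [-0.17  0.58 -0.17  1.93  1.    1.54 -1.25] 0.0 tip [ 0.515 -0.153  0.158]
3 slide [1.3, 1.2, -6.2] turn [15.3, 21.7, 21.0] [-0.14  0.54 -0.19  1.86  0.88  1.5  -1.28] 0.0 tip [ 0.537 -0.122  0.165]
4 slide [2.4, 1.6, -8.1] turn [20.4, 28.9, 28.1] [-0.11  0.51 -0.2   1.82  0.77  1.45 -1.32] 0.0 tip [ 0.558 -0.094  0.171]
5 slide [3.9, 2.0, -10.0] turn [25.5, 36.2, 35.1] [-0.07  0.48 -0.22  1.8   0.66  1.37 -1.38] 0.0 tip [ 0.578 -0.069  0.174]
6 slide [5.9, 2.3, -11.8] turn [30.6, 43.4, 42.1] [-0.03  0.46 -0.23  1.81  0.56  1.27 -1.44] 0.0 tip [ 0.597 -0.048  0.174]
7 slide [8.3, 2.7, -13.5] turn [35.7, 50.6, 49.1] [ 0.02  0.44 -0.24  1.84  0.47  1.13 -1.51] 0.0 tip [ 0.613 -0.03   0.171]
8 slide [11.2, 3.1, -15.1] turn [40.8, 57.9, 56.1] [ 0.07  0.42 -0.25  1.9   0.38  0.96 -1.57] 0.0 tip [ 0.627 -0.017  0.165]
9 slide [14.3, 3.5, -16.7] turn [45.9, 65.1, 63.1] [ 0.12  0.42 -0.27  1.98  0.3   0.76 -1.62] 0.0 tip [ 0.638 -0.006  0.155]
10 slide [17.6, 3.9, -18.3] turn [51.0, 72.3, 70.1] [ 0.17  0.43 -0.29  2.07  0.22  0.52 -1.66] 0.0 tip [0.646 0.001 0.143]
```

Call:
{"api": "arm_command", "payload": {
  "gripper": [2,2,2,2,2],
  "slide": [
    [0.1,0.3,-1.6],
    [0.4,0.6,-3.3],
    [0.9,1,-4.9],
    [1.5,1.3,-6.5],
    [2.4,1.6,-8.1]
  ],
  "turn": [
    [4,5.8,5.6],
    [8.1,11.6,11.2],
    [12.2,17.4,16.8],
    [16.3,23.2,22.4],
    [20.4,29,28]
  ]
}}

```text
clock: 16.92
position: [0.4916, -0.1479, 0.2723]
tool_rot: [2.757, 0.755, 0.755]
force: [-1.2, 0.3, -1.4]
grip_width: 0.0225
```

Run:
```python
from plan import *
st=bot.observe();print(st["position"],st["force"],st["grip_width"],st["clock"])
p0=st["position"];R0=Ro.from_euler('xyz',st["tool_rot"]);w=(R0.inv()*Rl).as_rotvec()
E_=L+[0,0,.10]
for k in range(1,9):
    f=k/8;R=R0*Ro.from_rotvec(w*f);p=p0*(1-f)+E_*f+[0,0,.03*np.sin(np.pi*f)]
    print(k,"slide",(R0.inv().apply(p-p0)*100).round(1).tolist(),"turn",np.degrees(w*f).round(1).tolist())
    if k==4: 
        p4,R4=p,R
for k in range(5,9):
    f=k/8;R=R0*Ro.from_rotvec(w*f);p=p0*(1-f)+E_*f+[0,0,.03*np.sin(np.pi*f)];rel(p,R,p4,R4)
```

```text
[ 0.4916 -0.1479  0.2723] [-1.1917  0.3462 -1.378 ] 0.022482798447537596 16.925
1 slide [1.3, -0.7, -0.8] turn [3.8, 5.4, 5.2]
2 slide [2.7, -1.4, -1.5] turn [7.6, 10.8, 10.5]
3 slide [4.3, -2.2, -2.0] turn [11.4, 16.2, 15.7]
4 slide [6.2, -3.2, -2.2] turn [15.2, 21.6, 21.0]
5 slide [8.4, -4.2, -2.2] turn [19.0, 27.0, 26.2]
6 slide [11.0, -5.4, -1.8] turn [22.8, 32.4, 31.5]
7 slide [13.7, -6.7, -1.2] turn [26.6, 37.8, 36.7]
8 slide [16.5, -8.0, -0.5] turn [30.4, 43.2, 41.9]
slide [1.48, -1.58, 1.18] turn [3.8, 5.4, 5.24] rows>= 0.8
slide [3.08, -3.27, 2.75] turn [7.59, 10.79, 10.49] rows>= 1.6
slide [4.76, -5.03, 4.62] turn [11.39, 16.19, 15.73] rows>= 2.4
slide [6.5, -6.83, 6.65] turn [15.18, 21.59, 20.97] rows>= 3.2
```

Call:
{"api": "arm_command", "payload": {
  "gripper": [2,2,2,2,2],
  "slide": [
    [1.3,-0.7,-0.8],
    [2.7,-1.4,-1.5],
    [4.3,-2.2,-2],
    [6.2,-3.2,-2.2],
    [6.2,-3.2,-2.2]
  ],
  "turn": [
    [3.8,5.4,5.2],
    [7.6,10.8,10.5],
    [11.4,16.2,15.7],
    [15.2,21.6,21],
    [15.2,21.6,21]
  ]
}}

```text
clock: 17.55
position: [0.5014, -0.0872, 0.2359]
tool_rot: [2.892, 0.286, 0.493]
force: [0.7, 0.7, -0.3]
grip_width: 0.0226
```

Call:
{"api": "arm_command", "payload": {
  "gripper": [2,2,2,2,2],
  "slide": [
    [1.5,-1.6,1.2],
    [3.1,-3.3,2.7],
    [4.8,-5,4.6],
    [6.5,-6.8,6.6],
    [6.5,-6.8,6.6]
  ],
  "turn": [
    [3.8,5.4,5.2],
    [7.6,10.8,10.5],
    [11.4,16.2,15.7],
    [15.2,21.6,21],
    [15.2,21.6,21]
  ]
}}

```text
clock: 18.18
position: [0.5115, -0.0245, 0.1388]
tool_rot: [3.139, -0.131, 0.183]
force: [-0.2, -1.0, -0.8]
grip_width: 0.0229
```

Run:
```python
from plan import *
s=vision.grab_frame("side");t=vision.grab_frame("top");cv2.imwrite("pics/s9.png",s)
st=bot.observe();print(st["position"],st["force"],st["grip_width"],st["clock"],st["qpos"].round(2))
rel(L+[0,0,.1],Rl);rel(L+[0,0,.02],Rl);rel(L,Rl)
A=np.zeros((480,800,3),np.uint8);A[:,:440]=cv2.resize(s[140:260,190:300],(440,480),interpolation=2);A[:,440:]=cv2.resize(t[140:260,260:350],(360,480),interpolation=2)
cv2.imwrite("pics/z8.png",A)
```

```text
[ 0.5137 -0.0241  0.141 ] [ 0.3424 -0.025   0.483 ] 0.02236617114726891 18.275 [ 0.16  0.43 -0.29  2.07  0.22  0.53 -1.66]
slide [0.11, -0.14, 0.1] turn [0.21, 0.3, 0.37] rows>= 0.0
slide [-0.96, -0.18, 8.03] turn [0.21, 0.3, 0.37] rows>= 1.3
slide [-1.23, -0.19, 10.01] turn [0.21, 0.3, 0.37] rows>= 1.6
```

View pics/z8.png

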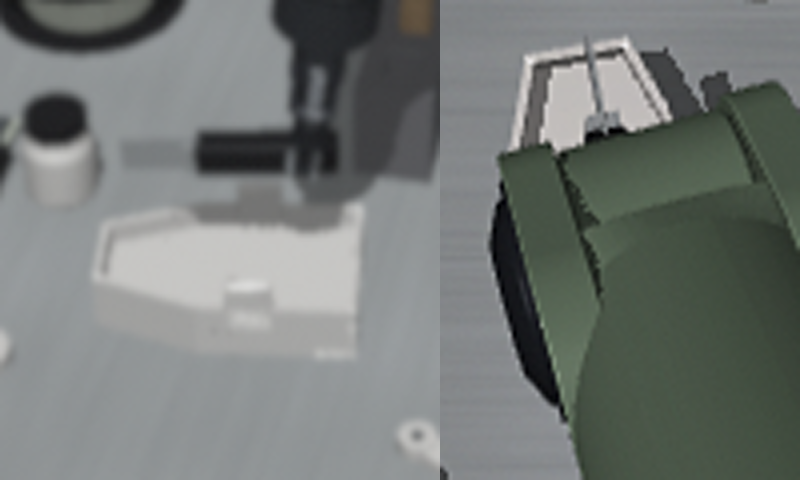

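The scraper is held level over the tray (tip at (122,152), butt at (338,150) in the crop) and centred on it. Lowering.

Call:
{"api": "arm_command", "payload": {
  "gripper": [2,2,2,2,2],
  "slide": [
    [-0.1,-0.15,2],
    [-0.4,-0.18,4.5],
    [-0.7,-0.18,6.5],
    [-1,-0.18,8],
    [-1,-0.18,8]
  ],
  "turn": [
    [0.2,0.3,0.3],
    [0.2,0.3,0.3],
    [0.2,0.3,0.3],
    [0.2,0.3,0.3],
    [0.2,0.3,0.3]
  ]
}}

```text
clock: 18.9
position: [0.5148, -0.0217, 0.0599]
tool_rot: [-3.141, -0.141, 0.179]
force: [-0.6, 0.1, -0.4]
grip_width: 0.0229
```

Call:
{"api": "arm_command", "payload": {
  "gripper": [2,2,2,2],
  "slide": [
    [-0.1,0,0.6],
    [-0.2,0,1.2],
    [-0.25,0,1.8],
    [-0.25,0,1.8]
  ],
  "turn": [
    [0,0,0],
    [0,0,0],
    [0,0,0],
    [0,0,0]
  ],
  "force": 25
}}

```text
clock: 19.4
position: [0.5144, -0.022, 0.0415]
tool_rot: [-3.14, -0.143, 0.175]
force: [-0.5, -0.1, -0.7]
grip_width: 0.0229
```

Run:
```python
from plan import *
st=bot.observe();print(st["position"],st["force"],st["grip_width"],st["clock"],st["tool_rot"]);rel(L,Rl)
s=vision.grab_frame("side");cv2.imwrite("pics/z9.png",cv2.resize(s[150:260,190:300],None,fx=5,fy=5,interpolation=2))
```

```text
[ 0.5144 -0.022   0.0415] [-0.4729 -0.1175 -0.6823] 0.022856564007518825 19.4 [-3.1396 -0.1426  0.1753]
slide [-0.0, 0.05, 0.14] turn [-0.09, -0.17, -0.16] rows>= 0.0
```

View pics/z9.png

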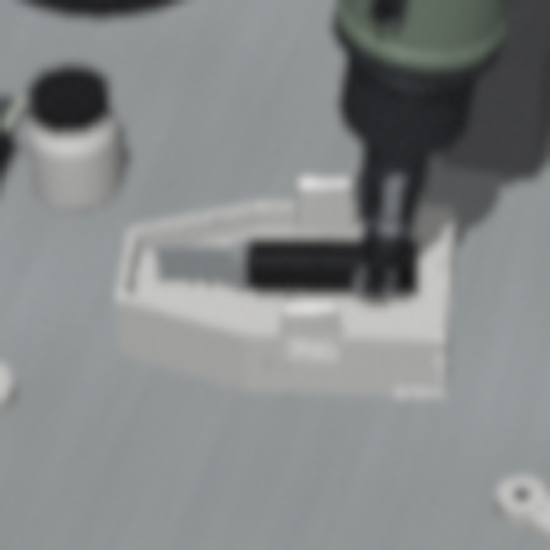

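The scraper is inside the tray, level, and clear of the walls. I'll lower gently until it touches.

Call:
{"api": "arm_command", "payload": {
  "gripper": [2,2,2],
  "slide": [
    [0,0,0.15],
    [0,0,0.3],
    [0,0,0.3]
  ],
  "turn": [
    [0,0,0],
    [0,0,0],
    [0,0,0]
  ]
}}

```text
clock: 19.82
position: [0.515, -0.022, 0.0389]
tool_rot: [-3.14, -0.143, 0.175]
force: [-0.2, 0.1, -1.5]
grip_width: 0.0226
```

Call:
{"api": "arm_command", "payload": {
  "gripper": [2,2,2],
  "slide": [
    [0,0,0.15],
    [0,0,0.2],
    [0,0,0.2]
  ],
  "turn": [
    [0,0,0],
    [0,0,0],
    [0,0,0]
  ]
}}

```text
clock: 20.2
position: [0.5152, -0.0219, 0.037]
tool_rot: [-3.14, -0.143, 0.175]
force: [-1.3, -0.3, 2.3]
grip_width: 0.023
```

Touching. Release and retract.

Call:
{"api": "arm_command", "payload": {
  "gripper": [2.6,3.2,4,4.5,4.5],
  "slide": [
    [0,0,0],
    [0,0,0],
    [0,0,0],
    [0,0,0],
    [0,0,-1]
  ],
  "turn": [
    [0,0,0],
    [0,0,0],
    [0,0,0],
    [0,0,0],
    [0,0,0]
  ]
}}

```text
clock: 20.82
position: [0.5135, -0.0221, 0.0467]
tool_rot: [-3.139, -0.142, 0.175]
force: [0.4, -0.1, -0.2]
grip_width: 0.0448
```

Call:
{"api": "arm_command", "payload": {
  "gripper": [4.5,4.5,4.5,4.5,4.5],
  "slide": [
    [0,0,-3],
    [0,0,-7],
    [0,0,-12],
    [0,0,-17],
    [0,0,-22]
  ],
  "turn": [
    [0,0,0],
    [0,0,0],
    [0,0,0],
    [0,0,0],
    [0,0,0]
  ]
}}

```text
clock: 21.45
position: [0.4823, -0.0281, 0.267]
tool_rot: [-3.14, -0.144, 0.175]
force: [0.6, 0.3, -0.4]
grip_width: 0.0447
```

Call:
{"api": "arm_command", "payload": {
  "gripper": [4.5,4.5,4.5,4.5,4.5],
  "slide": [
    [0,-5,-1],
    [0,-10,-2],
    [0,-15,-3],
    [0,-20,-3],
    [0,-20,-3]
  ],
  "turn": [
    [0,0,0],
    [0,0,0],
    [0,0,0],
    [0,0,0],
    [0,0,0]
  ]
}}

```text
clock: 22.08
position: [0.4427, 0.1713, 0.2955]
tool_rot: [-3.139, -0.144, 0.18]
force: [1.0, -0.3, 0.3]
grip_width: 0.0452
```

Run:
```python
from plan import *
s=vision.grab_frame("side");t=vision.grab_frame("top");st=bot.observe();print(st["position"],st["force"],st["clock"],abs(st["qd"]).max())
A=np.zeros((480,800,3),np.uint8);A[:,:440]=cv2.resize(s[140:260,190:300],(440,480),interpolation=2);A[:,440:]=cv2.resize(t[140:260,260:350],(360,480),interpolation=2)
Rm=np.array([[.9842,-.1771],[.1771,.9842]])
for cam,o,dx in (("side",(190,140),0),("top",(260,140),440)):
    q=((pix(cam,np.c_[HEX@Rm.T+T[:2],np.full(6,.048)])-o+.5)*4).astype(int)+[dx,0];cv2.polylines(A,[q],True,(0,255,0),1)
cv2.imwrite("pics/z10.png",A)
```

```text
[0.4436 0.168  0.295 ] [ 0.6543 -0.6491  0.5954] 22.175 0.022716733421672602
```

View pics/z10.png

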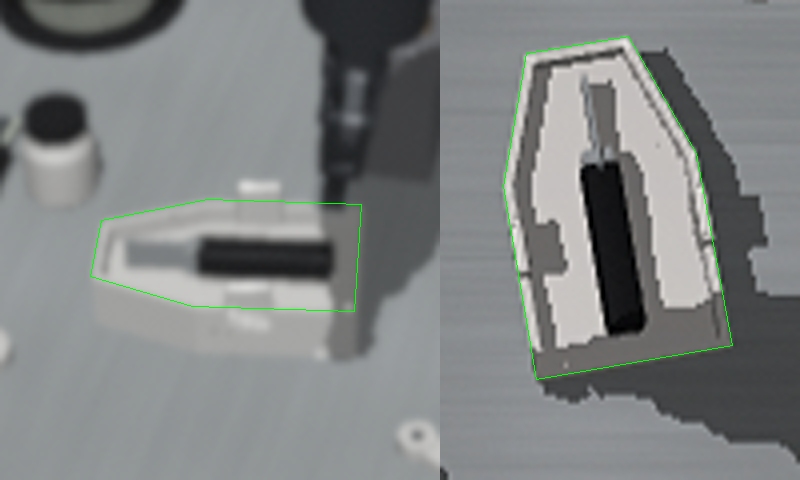

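The scraper lies flat in the nested tray, clear of the walls (tip near (585,80), butt near (625,330) in the crop). The tray rim matches its nested outline and the gripper is clear. Handing in.

```bash
python3 -c "
from workcell import job_done
print(job_done())"
```

```text
the job is handed in; nothing more can be done
None
```

The loose tray is nested on the base tray and the scraper lies flat on its floor. I handed the job in at about 22 s on the robot's clock; the hand-in reports no verdict.

- **Tray:** I carried it by lug1, turned it about 80° to match the base tray, and it slid in without resistance. After release and again at the end, its rim matched the predicted nested outline (48 mm high) to within about 1 px in both views.
- **Scraper:** I gripped the handle with the tool tilted close to level, pulled it straight up, and swung it level with the blade toward the nose. I lowered it until it touched the tray floor and then let go. The last pictures show it lying inside the walls with both ends clear of the rim.
- **Robot:** At the end the gripper was clear of everything, with wrist force about 1 N, which is within its noise.
- **Not fully checked:** I did not re-measure the bystanders, brush or driver at the end. No unexpected contact force showed along the way.
- **Disagreements:** The first outline fit of the loose tray was off by up to 9 mm at the corners near its lugs. The arm's position reading wandered 1–2 mm before settling. Neither affected the fit.

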